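# Nest the sieves and set out the sample at the sieve shaker

## Robot

A 6-joint arm with a two-finger parallel gripper is mounted at the origin on a cart in front of the work surface, level with it; the furniture and walls round the work are solid. World frame = base frame: x ahead of the robot, y to its left, z up, the work surface at z = 0. Lengths are in m, angles in rad, forces in N, time in s.
With the tool pointing down it reaches from about 0.35 to 0.85 m from the base axis. Payload 8.1 kg.
Tool frame: the origin (TCP) lies between the finger pads; the fingertips stand 14 mm ahead of it and the grasp point (between the pads) lies 5 mm behind it; z points along the fingers, y is the direction in which the jaws open and shut (so a half turn about z gives the same grasp; the last joint's range is limited). The gripper opens to 93 mm and grips with 3 to 60 N. Pads are 15 mm wide; open, the fingers measure 128 mm over their backs; the gripper's body (75 mm by 188 mm) begins 65 mm behind the grasp point.
Start: joints at [1.254, 0.13, 1.488, -0, 1.523, -0.085], TCP at [0.138, 0.584, 0.233] pointing down, gripper open.
Joint ranges: [-2.96, 2.96], [-0.89, 2.26], [0.02, 2.5], [-1.34, 4.48], [0, 2.73], [-2.66, 2.66]. Speed limits (rad/s): [2.39, 2.39, 2.79, 3.14, 3.14, 3.14].

## Interface

Orientations are given as a rotation vector (axis times angle).
In Python, from plant import robot gives the robot as it stands.
- The arm moves only by the tool step_arm, never from a script. Its argument "targets" is a list of rows, each an object of numbers: "tx", "ty", "tz": the shift along the tool's x, y, z in mm; "ax", "ay", "az": the turn, a rotation vector about the tool's x, y, z in rad; "grip": the closure in counts, from 0 (fully open) to 255 (shut). In form: [{"tx": .., "ty": .., "tz": .., "ax": .., "ay": .., "az": .., "grip": ..}, ...]. A call has 1 to 20 rows; each row shifts and turns the commanded pose from where the row before left it, along the tool's axes as they then stand; what a row does not reach is not made up. A row lasts 1/10 s, in which the tool goes at most 50 mm and 8.59 degrees, less where a joint would pass 70% of its speed; a pose out of reach is approached as far as the arm can. A call with a gripper value outside its range is refused whole. The fingers move at their own pace and stop on an object; "squeeze" is the grip in N (left out, the last holds). Time passes only in rows, so rows that do not move let the fingers close. It gives the time, the measured TCP pose, the force and the opening at its end, in the units of the state.
- robot.read_state(): the state, without advancing time (a new reading comes with each control period).
- robot.read_camera(name): name is "scene" or "top" or "wrist"; returns a dict with "frame" (384x512x3 uint8, blue, green, red), "fx", "fy", "cx", "cy" (pixels), "R" (3x3) and "t" (3): a world point X has camera coordinates R X + t. Camera axes: x right, y down, z forward; pixel columns grow to the right and rows downward; lengths in m; the calibration is good to about 2 mm. A picture is of the moment at which its call begins. There is no depth.
- robot.close_job(): hands the job in, once; it reports no verdict.
The state is a dict: "t": time; "q": joint angles; "dq": joint speeds; "joint_torque": joint torques, N m; "tool_pos": TCP position; "orientation": TCP orientation; "force": force on the tool from outside, world axes, zero at the start; "wrist_torque": the same for the moment, N m; "opening": finger opening in m.
Only numpy, scipy, OpenCV 4.12 (cv2) and the standard library are available. Lean on these libraries where they do the work, as an engineer would, in place of code of your own. Each camera call takes 0.05 s, during which the arm holds its last target.

## Task

Get the sieve shaker ready for the next sample: nest the three sieves squarely on its receiver pan, the fine one (blue) at the bottom, the medium one (green) on it and the coarse one (yellow) on top, each fully seated in the one below. Stand the sample bottle (the small clear glass weighing bottle with a knobbed lid) upright on the worktop close beside the shaker on its left, level with the sieves, where it is handy for pouring. The sample still has to go in, so leave the sieve lid lying where it is, and do not disturb the brown bottle behind.

Things in the scene. Friction and masses are not known exactly. Their poses are not given: they have to be found in the camera images.
- shaker: Bench sieve shaker, fixed: white box from x -75 to +50 mm, y -55 to +55 mm, 38 mm high, black front panel with display and knob on its -x side, facing the robot within 12 degrees; its steel receiver pan is clipped on top. Origin on the worktop under the pan's axis; y points to its left, z up. Beside it on the left: bottle's middle about 100 mm along +y, 0 in x.
- pan_rim (a point): Centre of the open top of the receiver pan, a round steel cup on the shaker: 58 mm outside and 53 mm inside diameter, rim 76 mm above the worktop, floor at 50 mm. A sieve seats with its skirt inside and its wall on the rim; origins then are at height 66 mm (fine), 100 mm (medium) and 134 mm (coarse). Axes as the shaker's.
- fine_sieve: Fine sieve: BLUE frame, light grey fine mesh. 58 mm across, 44 mm high: lowest 10 mm a narrower skirt (47 mm, tapering to 40 mm), above it a straight wall 34 mm high, 2.5 mm thick, open at the top (53 mm inside). A skirt drops into an open top with 2 to 3 mm play until the wall rests on the rim below. Loose, 80 g. Origin: centre of the skirt's underside, z up.
- medium_sieve: Medium sieve: GREEN frame, dark grey mesh of 3 mm. Same make as fine_sieve: 58 mm across, 44 mm high, lowest 10 mm a narrower skirt. Loose, 80 g. Origin: centre of the skirt's underside, z up. Seated on another sieve, its origin is 34 mm above that sieve's.
- coarse_sieve: Coarse sieve: YELLOW frame, wide 6 mm wire mesh over black. Same make as fine_sieve: 58 mm across, 44 mm high, lowest 10 mm a narrower skirt. Loose, 80 g. Origin: centre of the skirt's underside, z up. Seated on another sieve, its origin is 34 mm above that sieve's.
- sample_bottle: Sample bottle: small clear glass weighing bottle with a ground-in glass lid, 65 mm high: body 30 mm in diameter up to 38 mm, wider collar 35 mm in diameter from 42 to 53 mm, round glass knob 16 mm across on top (55 to 65 mm); the lid is fixed. Loose, about 40 g, stands upright. Origin: centre of its underside, z up.
- sieve_lid: Sieve lid: steel disc 58 mm across with a black knob on top, 30 mm high over all, lying loose on the worktop, knob up. It stays where it is. Origin: centre of its underside.
- flask: Tall glass conical flask, 83 mm wide at the foot, standing fixed on the magnetic stirrer at the back; its top is 200 mm above the worktop. Not part of the job, only to be kept clear of. Origin: centre of its underside.
- brown_bottle: Brown glass bottle with a black cap, 60 mm in diameter, 125 mm high, loose, standing behind the shaker near the far edge. It stays where it is. Origin: centre of its underside.

How it is judged:
By the outcome, as a careful person would: the job done as asked, in the order asked, and still so for the second after the job is handed in, with the robot touching nothing.
It also fails if it takes over 102 s, if anything falls off the work surface, if the arm or the gripper's body presses on something with over 40 N, if the wrist force passes 120 N, or if a joint passes its speed limit or range.

## Working session

There is one attempt and no reset: what is moved stays moved. The work goes in short steps, Python scripts to look and compute and a tool call to move; the robot and the scene stay as the last step left them, time stands still between calls to the robot, and variables do not carry over. Pictures are saved under pics/ and viewed, and the job is handed in when it is done.

Besides the shell and the picture viewer there is one more tool, called by a JSON object that holds its "fn" and its "kwargs". step_arm: Moves the arm, as the interface text tells. Its arguments: {"type":"object","properties":{"targets":{"type":"array"},"squeeze":{"type":"number"}},"required":["targets"]}

```bash
ls; mkdir -p pics; python3 - <<'E'
from plant import robot
import cv2
s=robot.read_state();print(s)
for n in("scene","top","wrist"):
    c=robot.read_camera(n);cv2.imwrite(f"pics/a_{n}.png",c["frame"]);print(n,c["fx"],c["fy"],c["cx"],c["cy"],c["R"],c["t"])
E
```

```text
pics
{'t': 0.0, 'q': array([ 1.25361149e+00,  1.31121659e-01,  1.48926916e+00,  1.18127709e-05,
        1.52299230e+00, -8.53877787e-02]), 'dq': array([-0.00026351,  0.00161691,  0.00057285, -0.00017439,  0.00251364,
       -0.00126626]), 'joint_torque': array([ 1.21171106e-03, -5.59856415e+01, -4.91751301e+01,  7.69246998e-02,
        3.55236896e-02, -1.75464243e-04]), 'tool_pos': array([0.13763538, 0.58345008, 0.23161658]), 'orientation': array([-3.63249396e-01, -3.12014824e+00,  2.75163887e-03]), 'force': array([ 0.71497707,  0.40485998, -0.81105046]), 'wrist_torque': array([-0.0248416 ,  0.04524765,  0.00793048]), 'opening': 0.09285296528443898}
scene 381.0932909324488 381.0932909324488 256.69980351562845 187.87926053824302 [[-0.6299975  -0.77649428  0.01264021]
 [-0.56192212  0.44455186 -0.69757952]
 [ 0.53604728 -0.44657617 -0.71639587]] [0.14038867 0.4843016  0.53489855]
top 499.9854751009644 499.9854751009644 257.36945972252465 192.62214178042942 [[ 0.024552   -0.99968782  0.00463254]
 [-0.99020855 -0.02495566 -0.13734713]
 [ 0.13741986 -0.00121503 -0.99051214]] [-0.28007717  0.56156508  0.95733342]
wrist 267.57348284253686 267.57348284253686 257.0412863358031 195.0379890552541 [[ 0.23115093  0.97291738 -0.00100725]
 [ 0.92812806 -0.22019889  0.30015123]
 [ 0.29180055 -0.07031509 -0.9538911 ]] [-0.59859454 -0.03313508  0.39224629]
```

View pics/a_scene.png

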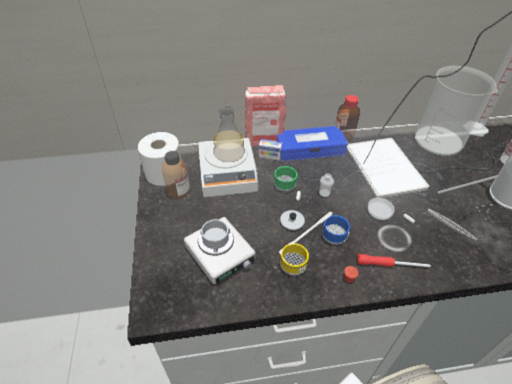

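View pics/a_top.png

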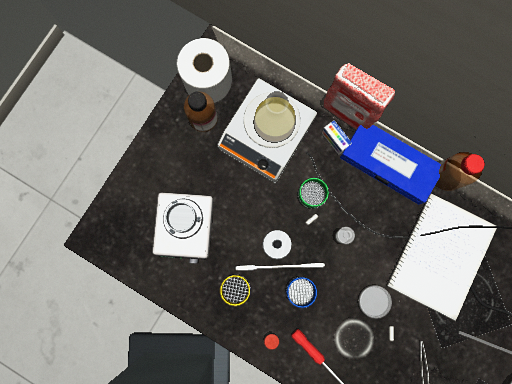

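View pics/a_wrist.png

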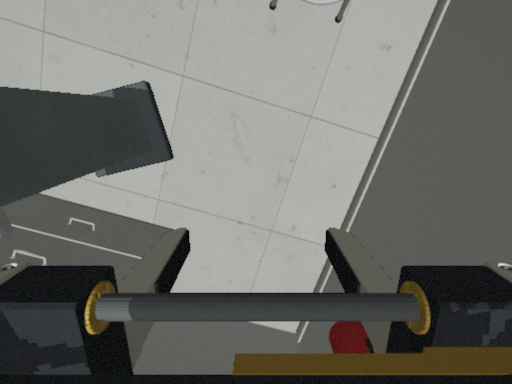

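```bash
cat > h.py <<'E'
import numpy as np,cv2
from plant import robot
from scipy.spatial.transform import Rotation as Ro
def ray(c,u,v,z):
    d=c["R"].T@np.array([(u-c["cx"])/c["fx"],(v-c["cy"])/c["fy"],1.]);o=-c["R"].T@c["t"]
    return o+d*(z-o[2])/d[2]
def proj(c,X):
    p=np.atleast_2d(X)@c["R"].T+c["t"];return np.c_[c["fx"]*p[:,0]/p[:,2]+c["cx"],c["fy"]*p[:,1]/p[:,2]+c["cy"]]
def ring(x,y,z,r,n=60):
    a=np.linspace(0,2*np.pi,n);return np.c_[x+r*np.cos(a),y+r*np.sin(a),0*a+z]
def crop(c,u0,v0,w,h,s,name,polys=()):
    im=cv2.resize(c["frame"][v0:v0+h,u0:u0+w],None,fx=s,fy=s,interpolation=cv2.INTER_CUBIC)
    for P,col in polys:
        p=((proj(c,P)-[u0,v0]+.5)*s);cv2.polylines(im,[np.round(p*8).astype(np.int32)],False,col,1,cv2.LINE_AA,3)
    cv2.imwrite("pics/"+name,im)
E
python3 - <<'E'
from h import *
t=robot.read_camera("top");
crop(t,145,185,100,75,8,"b1.png");crop(t,215,165,160,120,5,"b2.png");crop(t,215,235,120,90,6,"b3.png")
f=t["frame"];hsv=cv2.cvtColor(f,cv2.COLOR_BGR2HSV)
for n,lo,hi in(("blue",(100,150,60),(125,255,255)),("green",(50,120,50),(85,255,255)),("yel",(22,140,80),(36,255,255))):
    m=cv2.inRange(hsv,np.array(lo),np.array(hi));k,l,st,ce=cv2.connectedComponentsWithStats(m)
    print(n,[(st[i].tolist(),ce[i].round(1)) for i in range(1,k) if st[i,4]>40])
for n,u,v,z in(("corners",155,195,.038),("",212,195,.038),("",154,256,.038),("",209,258,.038),("pan",182,218,.076),("lid",277,244,.003),("bot",345,235,.05)):
    print(n,ray(t,u,v,z).round(4))
E
```

```text
blue [([340, 125, 101, 80, 3478], array([392.2, 163. ])), ([286, 277, 31, 31, 167], array([302.2, 292.1]))]
green [([299, 178, 30, 30, 195], array([313.7, 191.8]))]
yel [([220, 275, 30, 31, 179], array([234.6, 290.8]))]
corners [ 0.5586 -0.0622  0.038 ]
 [ 0.5615 -0.1757  0.038 ]
 [ 0.4381 -0.0666  0.038 ]
 [ 0.4368 -0.1744  0.038 ]
pan [ 0.5109 -0.1237  0.076 ]
lid [ 0.4687 -0.3087  0.003 ]
bot [ 0.4878 -0.439   0.05  ]
```

View pics/b1.png

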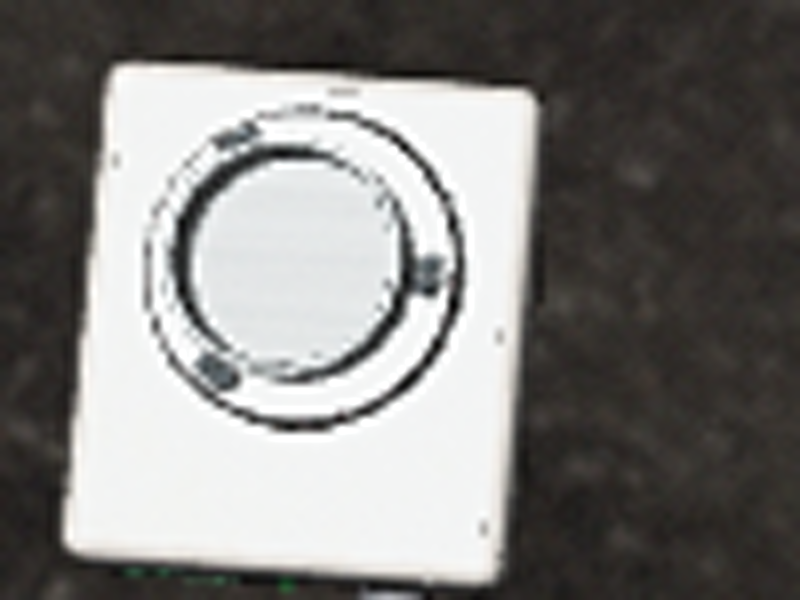

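View pics/b2.png

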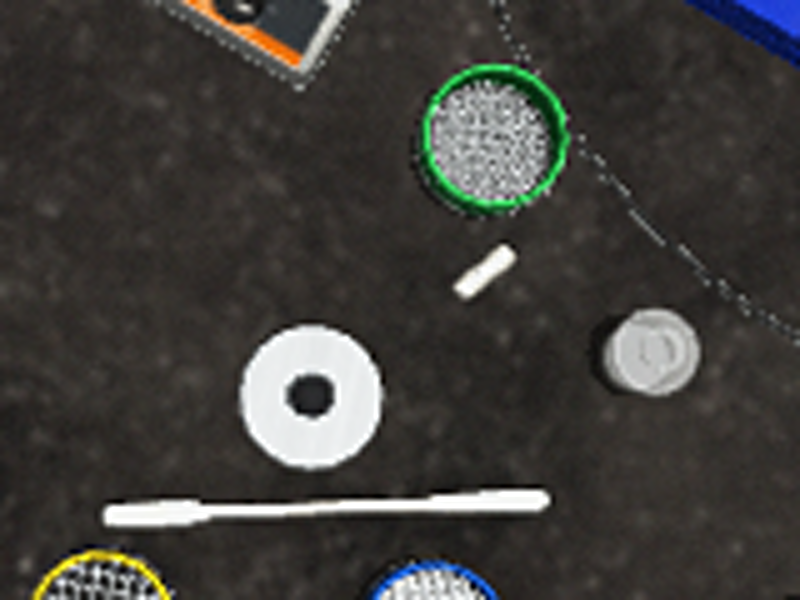

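View pics/b3.png

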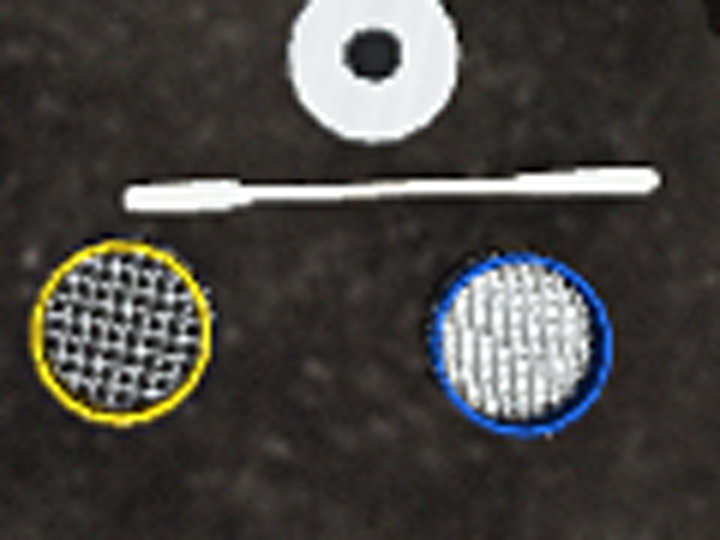

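```bash
python3 - <<'E'
from h import *
from scipy.optimize import least_squares
t=robot.read_camera("top");s=robot.read_camera("scene")
C=[(158.75,192.9),(212.5,196.2),(153.1,253.75),(207.5,257.9)]
P=np.array([ray(t,u-.4,v-.4,.038)[:2] for u,v in C]);L=np.array([(.05,.055),(.05,-.055),(-.075,.055),(-.075,-.055)])
def T(p): c,q=np.cos(p[2]),np.sin(p[2]);return L@np.array([[c,q],[-q,c]])+p[:2]
r=least_squares(lambda p:(T(p)-P).ravel(),[.51,-.12,0]);print(r.x,(r.fun*1e3).round(1))
p=r.x;R_=(0,0,255);G=(0,255,255)
def box(p):
    q=T(p)[[0,1,3,2,0]];return np.c_[q,np.full(5,.038)]
# sieves bbox
o={}
for n,b in(("blue",(286,277,31,31)),("green",(299,178,30,30)),("yel",(220,275,30,31))):
    o[n]=ray(t,b[0]+b[2]/2-.5,b[1]+b[3]/2-.5,.044)
    print(n,o[n].round(4))
bot=ray(t,215+650/5-.5,165+352/5-.5,.053);print("bot",bot)
W=(255,255,255)
pl=[(box(p),R_),(ring(p[0],p[1],.076,.029),R_),(ring(p[0],p[1],.076,.0265),G)]
crop(t,145,185,100,75,8,"c1.png",pl)
crop(s,180,210,80,70,8,"c2.png",pl)
pl=[(ring(*o[n][:2],.044,.029),R_) for n in o]+[(ring(*o[n][:2],.044,.0265),W) for n in o]+[(ring(bot[0],bot[1],.053,.0175),R_),(ring(bot[0],bot[1],0,.015),G),(ring(bot[0],bot[1],.042,.0175),G)]
pl+=[(ring(*o[n][:2],.01,.029),G) for n in o]
crop(t,215,165,160,150,4,"c3.png",pl);crop(s,260,155,110,130,4,"c4.png",pl)
E
```

```text
[ 0.51363588 -0.12026817 -0.04256857] [ 2.1  1.1  1.4 -1.4 -2.1  1.6 -1.4 -1.4]
blue [ 0.3761 -0.355   0.044 ]
green [ 0.5708 -0.3774  0.044 ]
yel [ 0.3768 -0.2265  0.044 ]
bot [ 0.48775437 -0.43744838  0.053     ]
```

View pics/c1.png

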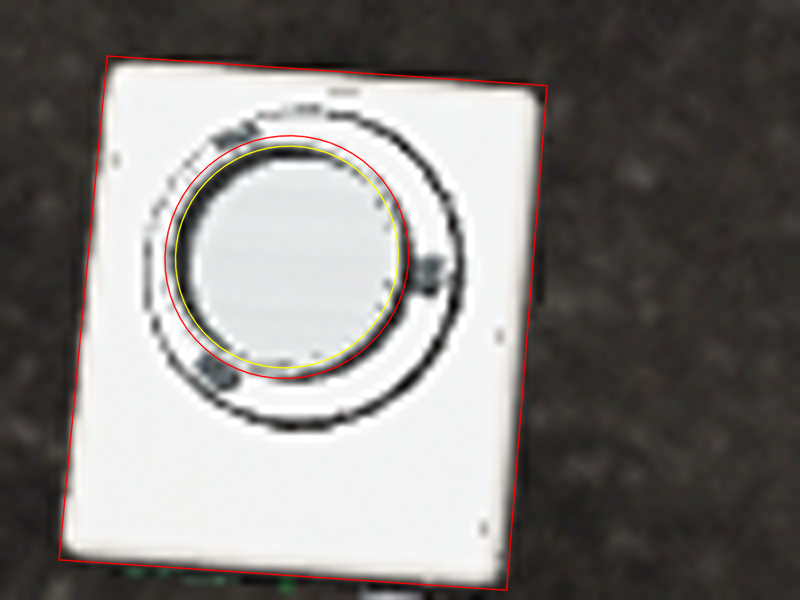

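View pics/c2.png

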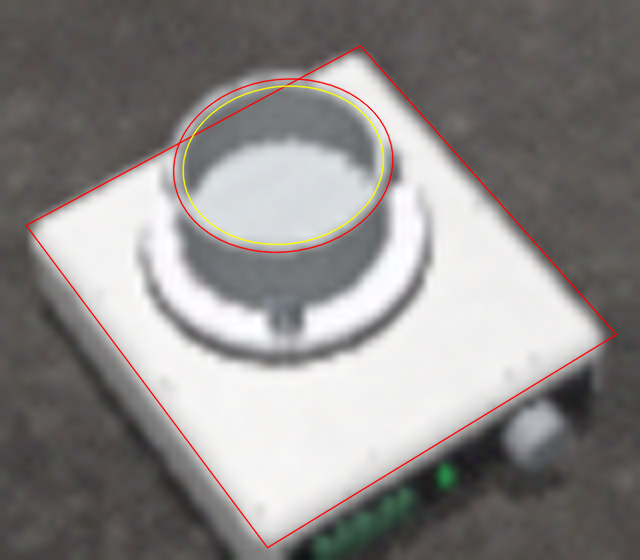

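View pics/c3.png

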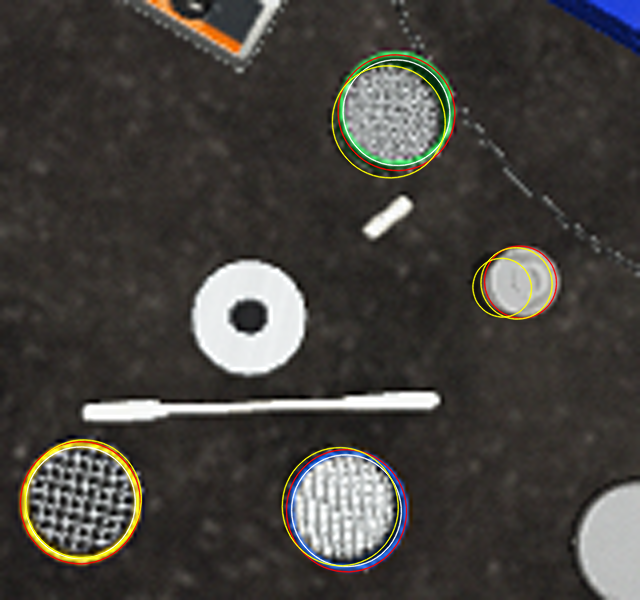

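View pics/c4.png

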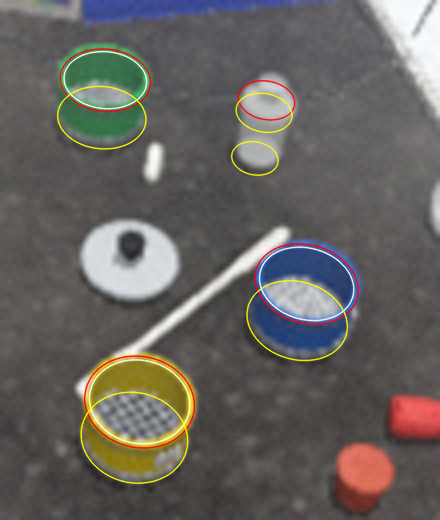

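{"fn": "step_arm", "kwargs": {"targets": [{"tx": -29,"ty": -25,"tz": 0,"grip": 0},{"tx": -29,"ty": -25,"tz": 0},{"tx": -29,"ty": -25,"tz": 0},{"tx": -29,"ty": -25,"tz": 0},{"tx": -29,"ty": -25,"tz": 0},{"tx": -29,"ty": -25,"tz": 0},{"tx": -29,"ty": -25,"tz": 0},{"tx": -29,"ty": -25,"tz": 0},{"tx": -29,"ty": -25,"tz": 0},{"tx": -29,"ty": -25,"tz": 0},{"tx": -29,"ty": -25,"tz": 0},{"tx": -29,"ty": -25,"tz": 0},{"tx": -29,"ty": -25,"tz": 0},{"tx": -29,"ty": -25,"tz": 0},{"az": -0.115},{"az": -0.115}]}}

```text
schema error: expected keys tx, ty, tz, ax, ay, az, grip
```

```bash
cat >> h.py <<'E'
def st():
    s=robot.read_state();R=Ro.from_rotvec(s["orientation"]).as_matrix()
    print("t %.2f"%s["t"],"pos",s["tool_pos"].round(4),"psi %.3f"%np.arctan2(R[1,1],R[0,1]),"tilt",R[:2,2].round(4),"q",s["q"].round(2),"F",s["force"].round(1),"open %.4f"%s["opening"])
    return s["tool_pos"],R
def go(x,y,z):
    p,R=st();d=R.T@(np.array([x,y,z])-p)*1e3;print("tool shift mm",d.round(1),"norm",np.linalg.norm(d).round(1));return d
E
python3 - <<'E'
from h import *
for z in(0,.05,.09,.12): print(z,ray(dict(fx=499.985,fy=499.985,cx=257.37,cy=192.62,R=np.array([[ 0.024552,-0.99968782,0.00463254],[-0.99020855,-0.02495566,-0.13734713],[0.13741986,-0.00121503,-0.99051214]]),t=np.array([-0.28007717,0.56156508,0.95733342])),275,182,z))
st();go(.376,-.355,.12)
E
```

```text
0 [ 0.59703677 -0.30217557  0.        ]
0.05 [ 0.58896947 -0.30035595  0.05      ]
0.09 [ 0.58251562 -0.29890026  0.09      ]
0.12 [ 0.57767524 -0.29780848  0.12      ]
t 0.30 pos [0.1378 0.5838 0.2323] psi 1.339 tilt [-0.0002 -0.0007] q [ 1.25  0.13  1.49 -0.    1.52 -0.09] F [0.4 0.8 0.1] open 0.0929
t 0.30 pos [0.1378 0.5838 0.2323] psi 1.339 tilt [-0.0002 -0.0007] q [ 1.25  0.13  1.49 -0.    1.52 -0.09] F [0.4 0.8 0.1] open 0.0929
tool shift mm [-447.5 -858.9  112.8] norm 975.0
```

{"fn": "step_arm", "kwargs": {"targets": [{"tx": -29,"ty": -25,"tz": 0,"ax": 0,"ay": 0,"az": 0,"grip": 0},{"tx": -29,"ty": -25,"tz": 0,"ax": 0,"ay": 0,"az": 0,"grip": 0},{"tx": -29,"ty": -25,"tz": 0,"ax": 0,"ay": 0,"az": 0,"grip": 0},{"tx": -29,"ty": -25,"tz": 0,"ax": 0,"ay": 0,"az": 0,"grip": 0},{"tx": -29,"ty": -25,"tz": 0,"ax": 0,"ay": 0,"az": 0,"grip": 0},{"tx": -29,"ty": -25,"tz": 0,"ax": 0,"ay": 0,"az": 0,"grip": 0},{"tx": -29,"ty": -25,"tz": 0,"ax": 0,"ay": 0,"az": 0,"grip": 0},{"tx": -29,"ty": -25,"tz": 0,"ax": 0,"ay": 0,"az": 0,"grip": 0},{"tx": -29,"ty": -25,"tz": 0,"ax": 0,"ay": 0,"az": 0,"grip": 0},{"tx": -29,"ty": -25,"tz": 0,"ax": 0,"ay": 0,"az": 0,"grip": 0},{"tx": -29,"ty": -25,"tz": 0,"ax": 0,"ay": 0,"az": 0,"grip": 0},{"tx": -29,"ty": -25,"tz": 0,"ax": 0,"ay": 0,"az": 0,"grip": 0},{"tx": -29,"ty": -25,"tz": 0,"ax": 0,"ay": 0,"az": 0,"grip": 0},{"tx": -29,"ty": -25,"tz": 0,"ax": 0,"ay": 0,"az": 0,"grip": 0},{"tx": 0,"ty": 0,"tz": 0,"ax": 0,"ay": 0,"az": -0.115,"grip": 0},{"tx": 0,"ty": 0,"tz": 0,"ax": 0,"ay": 0,"az": -0.115,"grip": 0}]}}

```text
t: 1.9
tool_pos: [0.4531, 0.1488, 0.2325]
orientation: [-0.0, -3.141, 0.0]
force: [1.0, 0.8, -0.0]
opening: 0.0929
```

```bash
python3 - <<'E'
from h import *
go(.376,-.355,.16)
E
```

```text
t 1.90 pos [0.4531 0.1488 0.2325] psi 1.571 tilt [-0.0002 -0.0001] q [ 0.21 -0.21  1.82 -0.    1.53 -1.36] F [ 1.   0.8 -0. ] open 0.0929
tool shift mm [  77.1 -503.7   72.6] norm 514.8
```

{"fn": "step_arm", "kwargs": {"targets": [{"tx": 5.5,"ty": -36,"tz": 5.2,"ax": 0,"ay": 0,"az": 0,"grip": 0},{"tx": 5.5,"ty": -36,"tz": 5.2,"ax": 0,"ay": 0,"az": 0,"grip": 0},{"tx": 5.5,"ty": -36,"tz": 5.2,"ax": 0,"ay": 0,"az": 0,"grip": 0},{"tx": 5.5,"ty": -36,"tz": 5.2,"ax": 0,"ay": 0,"az": 0,"grip": 0},{"tx": 5.5,"ty": -36,"tz": 5.2,"ax": 0,"ay": 0,"az": 0,"grip": 0},{"tx": 5.5,"ty": -36,"tz": 5.2,"ax": 0,"ay": 0,"az": 0,"grip": 0},{"tx": 5.5,"ty": -36,"tz": 5.2,"ax": 0,"ay": 0,"az": 0,"grip": 0},{"tx": 5.5,"ty": -36,"tz": 5.2,"ax": 0,"ay": 0,"az": 0,"grip": 0},{"tx": 5.5,"ty": -36,"tz": 5.2,"ax": 0,"ay": 0,"az": 0,"grip": 0},{"tx": 5.5,"ty": -36,"tz": 5.2,"ax": 0,"ay": 0,"az": 0,"grip": 0},{"tx": 5.5,"ty": -36,"tz": 5.2,"ax": 0,"ay": 0,"az": 0,"grip": 0},{"tx": 5.5,"ty": -36,"tz": 5.2,"ax": 0,"ay": 0,"az": 0,"grip": 0},{"tx": 5.5,"ty": -36,"tz": 5.2,"ax": 0,"ay": 0,"az": 0,"grip": 0},{"tx": 5.5,"ty": -36,"tz": 5.2,"ax": 0,"ay": 0,"az": 0,"grip": 0},{"tx": 0,"ty": 0,"tz": 0,"ax": 0,"ay": 0,"az": 0,"grip": 0}]}}

```text
t: 3.4
tool_pos: [0.3732, -0.3571, 0.159]
orientation: [-0.008, -3.141, 0.001]
force: [-0.2, 1.3, 0.6]
opening: 0.0931
```

```bash
python3 - <<'E'
from h import *
w=robot.read_camera("wrist")
go(.376,-.355,.028)
W=(255,255,255)
crop(w,0,0,512,384,1.5,"d1.png",[(ring(.376,-.355,.044,.029),(0,0,255)),(ring(.376,-.355,.044,.0265),W)])
E
```

```text
t 3.45 pos [ 0.3737 -0.3552  0.1592] psi 1.566 tilt [-0.0008  0.0008] q [-0.86 -0.05  1.81 -0.    1.38 -2.43] F [ 0.9  0.6 -0.1] open 0.0926
tool shift mm [-2.400e+00  1.000e-01  1.312e+02] norm 131.2
```

View pics/d1.png

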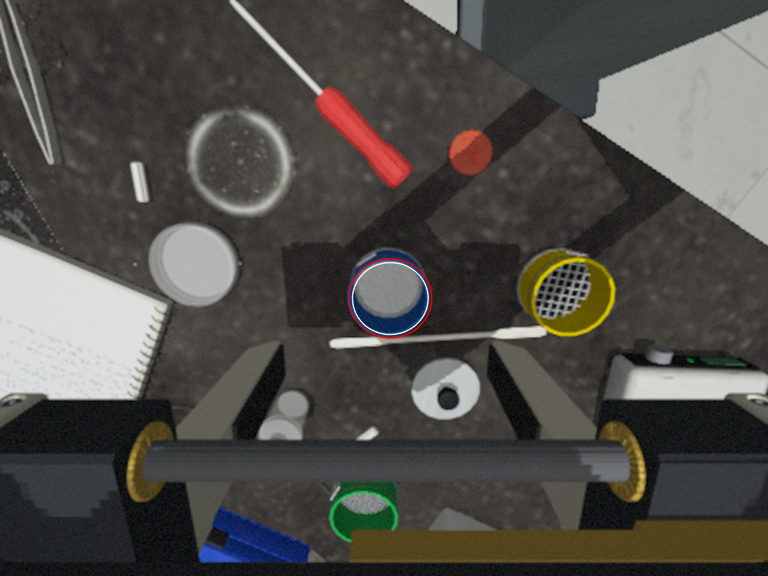

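{"fn": "step_arm", "kwargs": {"targets": [{"tx": -2.4,"ty": 0,"tz": 20,"ax": 0,"ay": 0,"az": 0,"grip": 0},{"tx": 0,"ty": 0,"tz": 30,"ax": 0,"ay": 0,"az": 0,"grip": 0},{"tx": 0,"ty": 0,"tz": 30,"ax": 0,"ay": 0,"az": 0,"grip": 0},{"tx": 0,"ty": 0,"tz": 30,"ax": 0,"ay": 0,"az": 0,"grip": 0},{"tx": 0,"ty": 0,"tz": 15,"ax": 0,"ay": 0,"az": 0,"grip": 0},{"tx": 0,"ty": 0,"tz": 5,"ax": 0,"ay": 0,"az": 0,"grip": 0},{"tx": 0,"ty": 0,"tz": 0,"ax": 0,"ay": 0,"az": 0,"grip": 255},{"tx": 0,"ty": 0,"tz": 0,"ax": 0,"ay": 0,"az": 0,"grip": 255},{"tx": 0,"ty": 0,"tz": 0,"ax": 0,"ay": 0,"az": 0,"grip": 255},{"tx": 0,"ty": 0,"tz": 0,"ax": 0,"ay": 0,"az": 0,"grip": 255},{"tx": 0,"ty": 0,"tz": 0,"ax": 0,"ay": 0,"az": 0,"grip": 255},{"tx": 0,"ty": 0,"tz": 0,"ax": 0,"ay": 0,"az": 0,"grip": 255},{"tx": 0,"ty": 0,"tz": 0,"ax": 0,"ay": 0,"az": 0,"grip": 255},{"tx": 0,"ty": 0,"tz": 0,"ax": 0,"ay": 0,"az": 0,"grip": 255}], "squeeze": 15}}

```text
t: 4.85
tool_pos: [0.3775, -0.3544, 0.0307]
orientation: [0.003, 3.141, -0.002]
force: [-1.3, 0.4, 6.0]
opening: 0.0585
```

```bash
python3 - <<'E'
from h import *
go(.376,-.355,.028)
E
```

```text
t 4.85 pos [ 0.3775 -0.3544  0.0307] psi 1.569 tilt [ 0.0009 -0.0011] q [-0.85  0.11  1.9  -0.    1.13 -2.42] F [-1.3  0.4  6. ] open 0.0585
tool shift mm [ 1.5 -0.6  2.7] norm 3.2
```

{"fn": "step_arm", "kwargs": {"targets": [{"tx": 0,"ty": 0,"tz": -10,"ax": 0,"ay": 0,"az": 0,"grip": 255},{"tx": 0,"ty": 0,"tz": -30,"ax": 0,"ay": 0,"az": 0,"grip": 255},{"tx": 0,"ty": 0,"tz": -30,"ax": 0,"ay": 0,"az": 0,"grip": 255},{"tx": 0,"ty": 0,"tz": -30,"ax": 0,"ay": 0,"az": 0,"grip": 255},{"tx": -13,"ty": 24,"tz": -15,"ax": 0,"ay": 0,"az": 0,"grip": 255},{"tx": -15,"ty": 26,"tz": 0,"ax": 0,"ay": 0,"az": 0,"grip": 255},{"tx": -15,"ty": 26,"tz": 0,"ax": 0,"ay": 0,"az": 0,"grip": 255},{"tx": -15,"ty": 26,"tz": 0,"ax": 0,"ay": 0,"az": 0,"grip": 255},{"tx": -15,"ty": 26,"tz": 0,"ax": 0,"ay": 0,"az": 0,"grip": 255},{"tx": -15,"ty": 26,"tz": 0,"ax": 0,"ay": 0,"az": 0,"grip": 255},{"tx": -15,"ty": 26,"tz": 0,"ax": 0,"ay": 0,"az": 0,"grip": 255},{"tx": -15,"ty": 26,"tz": 0,"ax": 0,"ay": 0,"az": 0,"grip": 255},{"tx": -13,"ty": 20,"tz": 0,"ax": 0,"ay": 0,"az": 0,"grip": 255},{"tx": -5,"ty": 8,"tz": 0,"ax": 0,"ay": 0,"az": 0,"grip": 255},{"tx": 0,"ty": 0,"tz": 0,"ax": 0,"ay": 0,"az": 0,"grip": 255},{"tx": 0,"ty": 0,"tz": 0,"ax": 0,"ay": 0,"az": 0,"grip": 255}]}}

```text
t: 6.45
tool_pos: [0.513, -0.1207, 0.1448]
orientation: [-0.003, -3.141, 0.001]
force: [-0.7, -0.7, -0.4]
opening: 0.0586
```

```bash
python3 - <<'E'
from h import *
w=robot.read_camera("wrist");s=robot.read_camera("scene");t=robot.read_camera("top")
go(.513,-.12,.15);p,R=st()
W=(255,255,255);r=(0,0,255)
pl=[(ring(.513,-.12,.076,.029),r),(ring(.513,-.12,.076,.0265),W)]
z=p[2]-.0307
pl+=[(ring(p[0]-.0015,p[1],z+.044,.029),(0,255,255)),(ring(p[0]-.0015,p[1],z+.044,.0265),(0,255,255))]
crop(w,180,130,200,150,4,"e1.png",pl);crop(s,170,150,100,110,5,"e2.png",pl);crop(t,110,170,120,100,6,"e3.png",pl)
E
```

```text
t 6.60 pos [ 0.513  -0.1211  0.1448] psi 1.568 tilt [-0.0003 -0.0002] q [-0.33 -0.01  1.79 -0.    1.35 -1.9 ] F [ 0.5  0.3 -0.5] open 0.0588
tool shift mm [-0.   1.  -5.2] norm 5.3
t 6.60 pos [ 0.513  -0.1211  0.1448] psi 1.568 tilt [-0.0003 -0.0002] q [-0.33 -0.01  1.79 -0.    1.35 -1.9 ] F [ 0.5  0.3 -0.5] open 0.0588
```

View pics/e1.png

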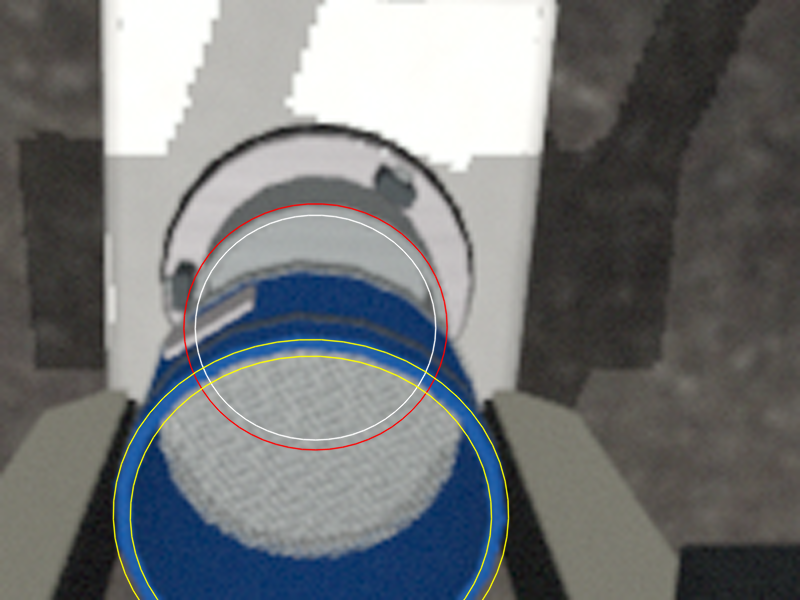

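View pics/e2.png

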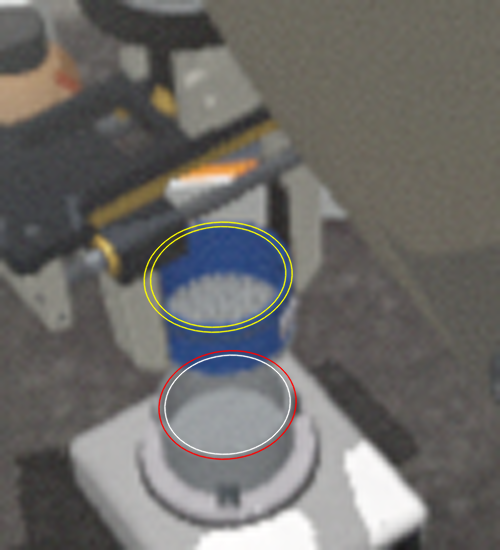

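View pics/e3.png

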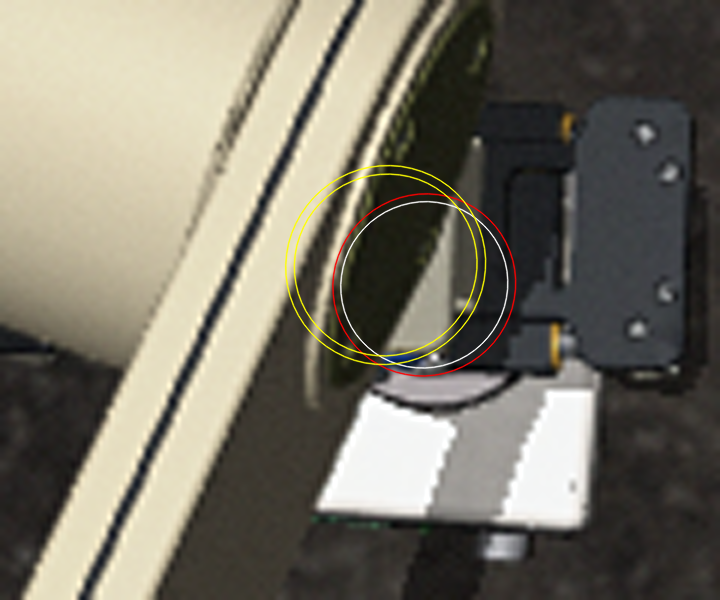

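```bash
python3 - <<'E'
from h import *
w=robot.read_camera("wrist");s=robot.read_camera("scene")
p,R=st();r=(0,0,255);Y=(0,255,255)
z=p[2]-.0307
pl=[(ring(.513,-.12,.076,.029),r),(ring(p[0]-.0015,p[1],z+.044,.029),Y),(ring(p[0]-.0015,p[1],z+.010,.029),Y)]
for c in (w,s):
    g=c["frame"].astype(float);g=np.clip((g-20)*1.3,0,255).astype(np.uint8);c["frame"]=g
crop(w,210,165,100,75,8,"f1.png",pl[:1]);crop(s,190,185,60,60,10,"f2.png",pl)
crop(s,190,185,60,60,10,"f3.png")
E
```

```text
t 6.70 pos [ 0.5131 -0.1209  0.1449] psi 1.568 tilt [-0.0001 -0.0001] q [-0.33 -0.01  1.79 -0.    1.35 -1.9 ] F [-0.7 -0.8  0.3] open 0.0589
```

View pics/f1.png

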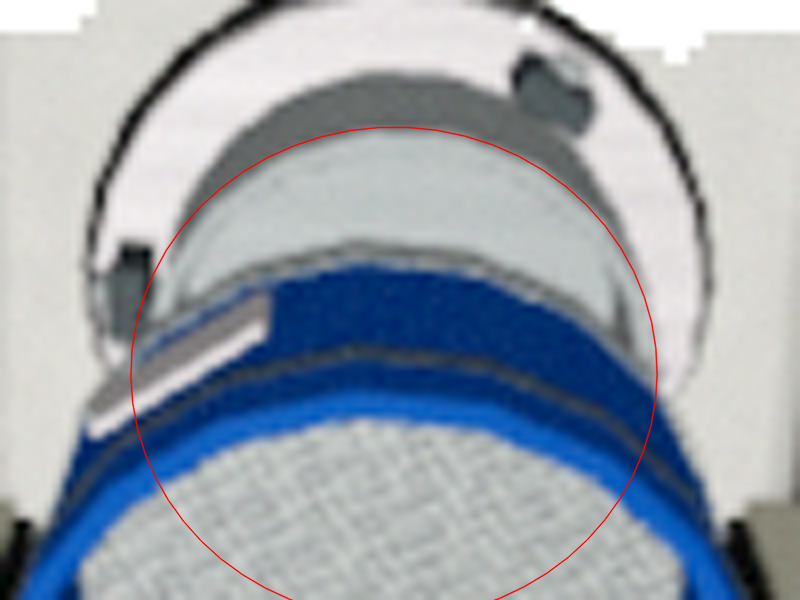

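View pics/f2.png

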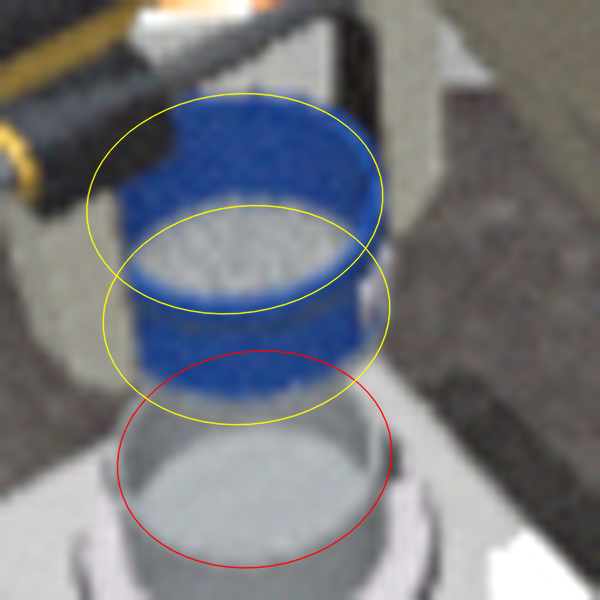

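View pics/f3.png

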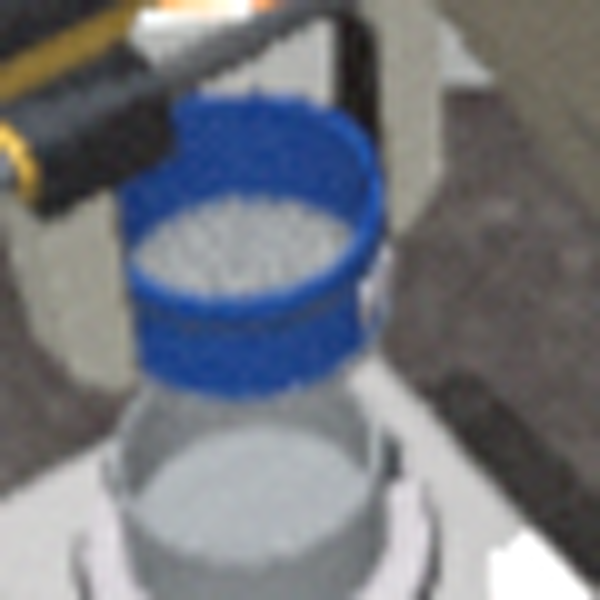

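{"fn": "step_arm", "kwargs": {"targets": [{"tx": -1.5,"ty": 1.5,"tz": 5,"ax": 0,"ay": 0,"az": 0,"grip": 255},{"tx": 0,"ty": 0,"tz": 15,"ax": 0,"ay": 0,"az": 0,"grip": 255},{"tx": 0,"ty": 0,"tz": 10,"ax": 0,"ay": 0,"az": 0,"grip": 255},{"tx": 0,"ty": 0,"tz": 8,"ax": 0,"ay": 0,"az": 0,"grip": 255},{"tx": 0,"ty": 0,"tz": 6,"ax": 0,"ay": 0,"az": 0,"grip": 255},{"tx": 0,"ty": 0,"tz": 0,"ax": 0,"ay": 0,"az": 0,"grip": 255}]}}

```text
t: 7.3
tool_pos: [0.5141, -0.1182, 0.0994]
orientation: [-0.003, -3.139, -0.001]
force: [-0.2, -1.0, -0.2]
opening: 0.0589
```

{"fn": "step_arm", "kwargs": {"targets": [{"tx": 0,"ty": 0,"tz": 2,"ax": 0,"ay": 0,"az": 0,"grip": 255},{"tx": 0,"ty": 0,"tz": 0,"ax": 0,"ay": 0,"az": 0,"grip": 255}]}}

```text
t: 7.5
tool_pos: [0.5152, -0.1186, 0.099]
orientation: [0.003, 3.141, -0.0]
force: [1.4, 0.3, -1.6]
opening: 0.0586
```

{"fn": "step_arm", "kwargs": {"targets": [{"tx": 0,"ty": 0,"tz": 1,"ax": 0,"ay": 0,"az": 0,"grip": 255},{"tx": 0,"ty": 0,"tz": 0,"ax": 0,"ay": 0,"az": 0,"grip": 255}]}}

```text
t: 7.7
tool_pos: [0.5152, -0.1186, 0.0981]
orientation: [0.003, 3.141, -0.0]
force: [1.0, 0.2, -1.2]
opening: 0.0587
```

```bash
python3 - <<'E'
from h import *
p,R=st();s=robot.read_camera("scene");p,R=st();w=robot.read_camera("wrist")
crop(s,190,185,60,60,10,"g1.png");crop(w,200,160,120,90,6,"g2.png")
E
```

```text
t 7.70 pos [ 0.5152 -0.1186  0.0981] psi 1.569 tilt [ 0.0005 -0.0001] q [-0.32  0.05  1.83  0.    1.26 -1.89] F [ 1.   0.2 -1.2] open 0.0587
t 7.75 pos [ 0.5152 -0.1186  0.0981] psi 1.569 tilt [ 0.0005 -0.0002] q [-0.32  0.05  1.83  0.    1.26 -1.89] F [-0.6 -0.  -1. ] open 0.0586
```

View pics/g1.png

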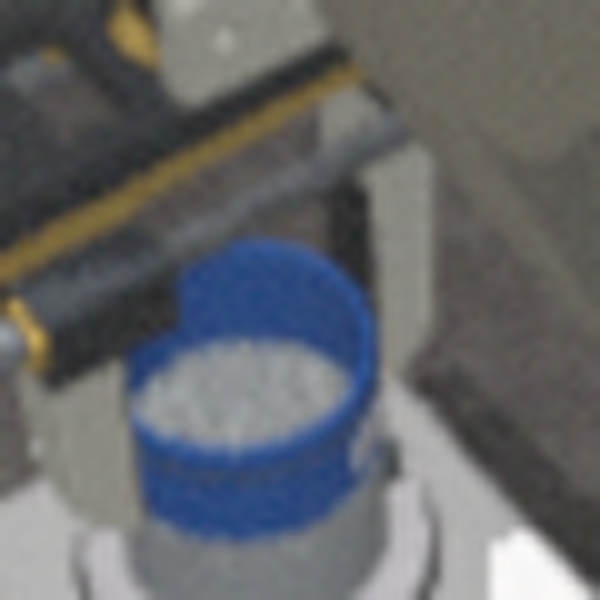

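View pics/g2.png

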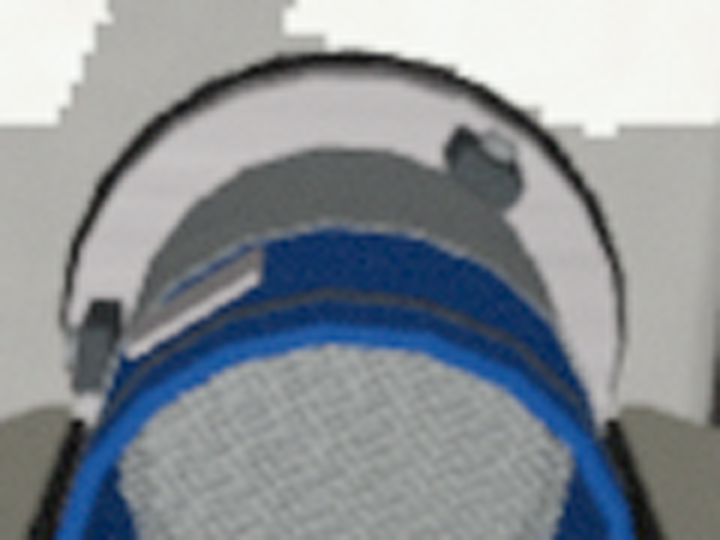

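{"fn": "step_arm", "kwargs": {"targets": [{"tx": 0,"ty": 0,"tz": 1,"ax": 0,"ay": 0,"az": 0,"grip": 255},{"tx": 0,"ty": 0,"tz": 0,"ax": 0,"ay": 0,"az": 0,"grip": 255}]}}

```text
t: 8.0
tool_pos: [0.515, -0.1186, 0.0968]
orientation: [0.003, 3.142, -0.0]
force: [0.2, 0.0, -1.0]
opening: 0.0589
```

{"fn": "step_arm", "kwargs": {"targets": [{"tx": 0,"ty": 0,"tz": 1,"ax": 0,"ay": 0,"az": 0,"grip": 255},{"tx": 0,"ty": 0,"tz": 0,"ax": 0,"ay": 0,"az": 0,"grip": 255}]}}

```text
t: 8.2
tool_pos: [0.5151, -0.1186, 0.0967]
orientation: [0.003, 3.141, -0.0]
force: [-2.8, 0.9, 6.8]
opening: 0.0584
```

{"fn": "step_arm", "kwargs": {"targets": [{"tx": 0,"ty": 0,"tz": 0,"ax": 0,"ay": 0,"az": 0,"grip": 40},{"tx": 0,"ty": 0,"tz": 0,"ax": 0,"ay": 0,"az": 0,"grip": 40},{"tx": 0,"ty": 0,"tz": 0,"ax": 0,"ay": 0,"az": 0,"grip": 40},{"tx": 0,"ty": 0,"tz": 0,"ax": 0,"ay": 0,"az": 0,"grip": 40},{"tx": 0,"ty": 0,"tz": 0,"ax": 0,"ay": 0,"az": 0,"grip": 40},{"tx": 0,"ty": 0,"tz": -20,"ax": 0,"ay": 0,"az": 0,"grip": 40},{"tx": 0,"ty": 0,"tz": -40,"ax": 0,"ay": 0,"az": 0,"grip": 40},{"tx": 0,"ty": 0,"tz": -40,"ax": 0,"ay": 0,"az": 0,"grip": 40}]}}

```text
t: 9.0
tool_pos: [0.5141, -0.1183, 0.196]
orientation: [-0.003, -3.139, -0.001]
force: [1.0, 0.4, 0.1]
opening: 0.0784
```

```bash
python3 - <<'E'
from h import *
s=robot.read_camera("scene");go(.571,-.377,.19);w=robot.read_camera("wrist")
W=(255,255,255);r=(0,0,255);pl=[(ring(.513,-.12,.110,.029),r),(ring(.513,-.12,.076,.029),r)]
crop(s,180,160,75,75,8,"h1.png",pl);crop(w,0,0,512,384,1.5,"h2.png",pl)
E
```

```text
t 9.05 pos [ 0.5178 -0.1195  0.2048] psi 1.569 tilt [ 0.0085 -0.0028] q [-0.32 -0.05  1.72 -0.    1.46 -1.89] F [ 2.2 -0.6  5.3] open 0.0783
tool shift mm [ -53.5 -257.4   16. ] norm 263.4
```

View pics/h1.png

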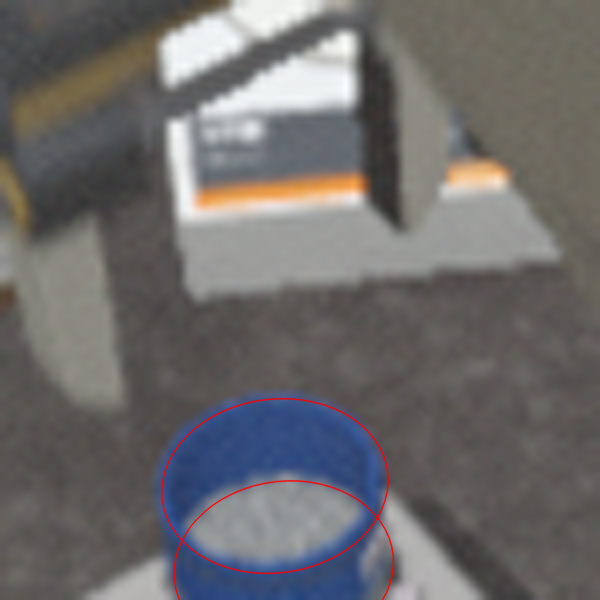

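View pics/h2.png

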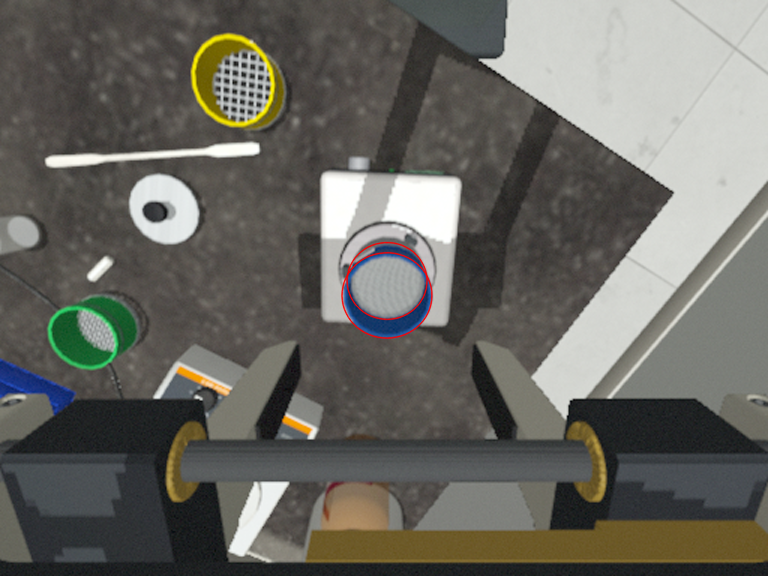

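{"fn": "step_arm", "kwargs": {"targets": [{"tx": 0,"ty": 0,"tz": 0,"ax": 0,"ay": 0,"az": -0.115,"grip": 40},{"tx": 0,"ty": 0,"tz": 0,"ax": 0,"ay": 0,"az": -0.115,"grip": 40},{"tx": 0,"ty": -15,"tz": 0,"ax": 0,"ay": 0,"az": 0,"grip": 40},{"tx": 0,"ty": -30,"tz": 0,"ax": 0,"ay": 0,"az": 0,"grip": 40},{"tx": 0,"ty": -30,"tz": 0,"ax": 0,"ay": 0,"az": 0,"grip": 40},{"tx": 0,"ty": -30,"tz": 0,"ax": 0,"ay": 0,"az": 0,"grip": 40},{"tx": 0,"ty": -30,"tz": 0,"ax": 0,"ay": 0,"az": 0,"grip": 40},{"tx": 0,"ty": -30,"tz": 0,"ax": 0,"ay": 0,"az": 0,"grip": 40},{"tx": 0,"ty": -30,"tz": 0,"ax": 0,"ay": 0,"az": 0,"grip": 40},{"tx": 0,"ty": -30,"tz": 0,"ax": 0,"ay": 0,"az": 0,"grip": 40},{"tx": 4,"ty": -25,"tz": 0,"ax": 0,"ay": 0,"az": 0,"grip": 40},{"tx": 0,"ty": -12,"tz": 0,"ax": 0,"ay": 0,"az": 0,"grip": 40},{"tx": 0,"ty": 0,"tz": 0,"ax": 0,"ay": 0,"az": 0,"grip": 40},{"tx": 0,"ty": 0,"tz": 0,"ax": 0,"ay": 0,"az": 0,"grip": 40},{"tx": 0,"ty": 0,"tz": 0,"ax": 0,"ay": 0,"az": 0,"grip": 40}]}}

```text
t: 10.6
tool_pos: [0.5705, -0.3736, 0.1958]
orientation: [0.358, -3.121, -0.001]
force: [0.6, -0.7, 0.2]
opening: 0.0781
```

```bash
python3 - <<'E'
from h import *
w=robot.read_camera("wrist")
go(.571,-.377,.028);w=robot.read_camera("wrist")
W=(255,255,255);r=(0,0,255);pl=[(ring(.571,-.377,.044,.029),r),(ring(.571,-.377,.044,.0265),W)]
crop(w,0,0,512,384,1.5,"i1.png",pl)
E
```

```text
t 10.65 pos [ 0.5705 -0.3735  0.1959] psi 1.800 tilt [0.     0.0003] q [-0.65  0.37  1.28  0.    1.5  -2.45] F [-0.5 -0.2 -1.6] open 0.0782
tool shift mm [  0.3  -3.5 167.9] norm 168.0
```

View pics/i1.png

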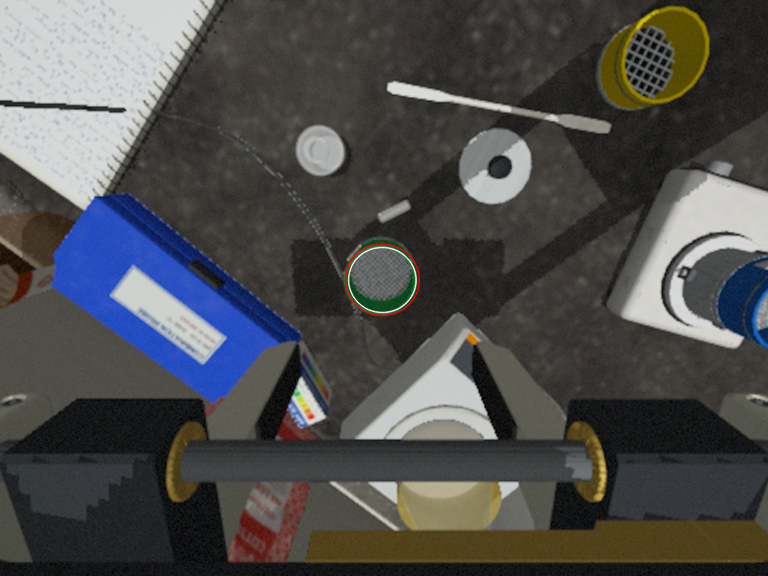

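{"fn": "step_arm", "kwargs": {"targets": [{"tx": 0,"ty": -3.5,"tz": 20,"ax": 0,"ay": 0,"az": 0,"grip": 40},{"tx": 0,"ty": 0,"tz": 30,"ax": 0,"ay": 0,"az": 0,"grip": 40},{"tx": 0,"ty": 0,"tz": 30,"ax": 0,"ay": 0,"az": 0,"grip": 40},{"tx": 0,"ty": 0,"tz": 30,"ax": 0,"ay": 0,"az": 0,"grip": 40},{"tx": 0,"ty": 0,"tz": 20,"ax": 0,"ay": 0,"az": 0,"grip": 40},{"tx": 0,"ty": 0,"tz": 10,"ax": 0,"ay": 0,"az": 0,"grip": 40},{"tx": 0,"ty": 0,"tz": 0,"ax": 0,"ay": 0,"az": 0,"grip": 40}]}}

```text
t: 11.4
tool_pos: [0.5704, -0.3768, 0.0543]
orientation: [0.358, -3.119, -0.003]
force: [0.1, 0.3, 0.5]
opening: 0.0787
```

```bash
python3 - <<'E'
from h import *
w=robot.read_camera("wrist")
go(.571,-.377,.028)
W=(255,255,255);r=(0,0,255);pl=[(ring(.571,-.377,.044,.029),r),(ring(.571,-.377,.044,.0265),W)]
crop(w,0,0,512,384,1.5,"j1.png",pl)
E
```

```text
t 11.45 pos [ 0.5712 -0.3776  0.056 ] psi 1.800 tilt [-0.0003  0.0002] q [-0.66  0.49  1.39  0.    1.27 -2.46] F [1.1 0.1 0.1] open 0.0785
tool shift mm [ 0.1  0.6 28. ] norm 28.0
```

View pics/j1.png

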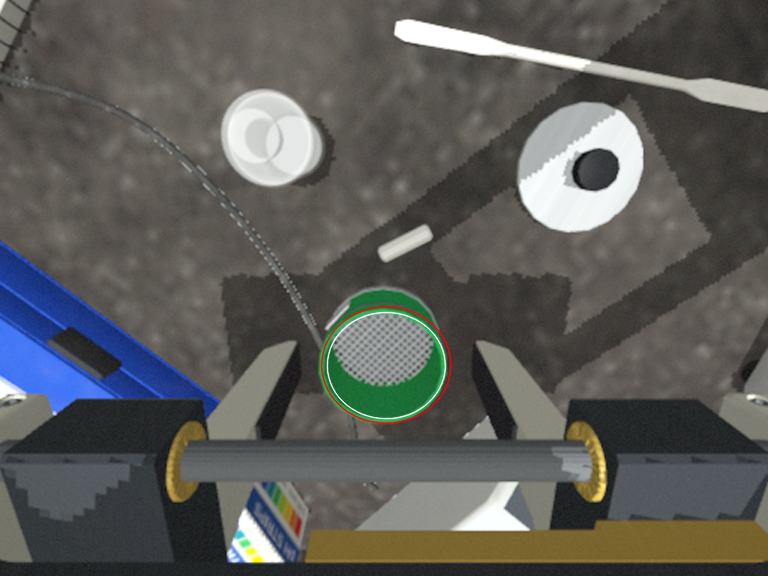

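{"fn": "step_arm", "kwargs": {"targets": [{"tx": 0,"ty": -0.5,"tz": 16,"ax": 0,"ay": 0,"az": 0,"grip": 40},{"tx": 0,"ty": 0,"tz": 10,"ax": 0,"ay": 0,"az": 0,"grip": 40},{"tx": 0,"ty": 0,"tz": 0,"ax": 0,"ay": 0,"az": 0,"grip": 255},{"tx": 0,"ty": 0,"tz": 0,"ax": 0,"ay": 0,"az": 0,"grip": 255},{"tx": 0,"ty": 0,"tz": 0,"ax": 0,"ay": 0,"az": 0,"grip": 255},{"tx": 0,"ty": 0,"tz": 0,"ax": 0,"ay": 0,"az": 0,"grip": 255},{"tx": 0,"ty": 0,"tz": 0,"ax": 0,"ay": 0,"az": 0,"grip": 255},{"tx": 0,"ty": 0,"tz": 0,"ax": 0,"ay": 0,"az": 0,"grip": 255},{"tx": 0,"ty": 0,"tz": 0,"ax": 0,"ay": 0,"az": 0,"grip": 255}]}}

```text
t: 12.35
tool_pos: [0.5715, -0.3788, 0.0303]
orientation: [-0.358, 3.121, -0.001]
force: [-0.3, 0.6, 1.7]
opening: 0.058
```

```bash
python3 - <<'E'
from h import *
go(.514,-.119,.19)
E
```

```text
t 12.35 pos [ 0.5715 -0.3788  0.0303] psi 1.799 tilt [ 0.0006 -0.0005] q [-0.66  0.52  1.4  -0.    1.23 -2.46] F [-0.3  0.6  1.7] open 0.0580
tool shift mm [  -2.8  266.  -159.8] norm 310.3
```

{"fn": "step_arm", "kwargs": {"targets": [{"tx": 0,"ty": 0,"tz": -10,"ax": 0,"ay": 0,"az": 0,"grip": 255},{"tx": 0,"ty": 0,"tz": -30,"ax": 0,"ay": 0,"az": 0,"grip": 255},{"tx": 0,"ty": 0,"tz": -30,"ax": 0,"ay": 0,"az": 0,"grip": 255},{"tx": 0,"ty": 0,"tz": -30,"ax": 0,"ay": 0,"az": 0,"grip": 255},{"tx": 0,"ty": 0,"tz": -30,"ax": 0,"ay": 0,"az": 0,"grip": 255},{"tx": 0,"ty": 20,"tz": -20,"ax": 0,"ay": 0,"az": 0,"grip": 255},{"tx": 0,"ty": 30,"tz": 0,"ax": 0,"ay": 0,"az": 0,"grip": 255},{"tx": 0,"ty": 30,"tz": 0,"ax": 0,"ay": 0,"az": 0,"grip": 255},{"tx": 0,"ty": 30,"tz": 0,"ax": 0,"ay": 0,"az": 0,"grip": 255},{"tx": 0,"ty": 30,"tz": 0,"ax": 0,"ay": 0,"az": 0,"grip": 255},{"tx": 0,"ty": 30,"tz": 0,"ax": 0,"ay": 0,"az": 0,"grip": 255},{"tx": 0,"ty": 30,"tz": 0,"ax": 0,"ay": 0,"az": 0,"grip": 255},{"tx": -3,"ty": 30,"tz": 0,"ax": 0,"ay": 0,"az": 0,"grip": 255},{"tx": 0,"ty": 24,"tz": 0,"ax": 0,"ay": 0,"az": 0,"grip": 255},{"tx": 0,"ty": 12,"tz": 0,"ax": 0,"ay": 0,"az": 0,"grip": 255},{"tx": 0,"ty": 0,"tz": 0,"ax": 0,"ay": 0,"az": 0,"grip": 255},{"tx": 0,"ty": 0,"tz": 0,"ax": 0,"ay": 0,"az": 0,"grip": 255},{"tx": 0,"ty": 0,"tz": 0,"ax": 0,"ay": 0,"az": 0,"grip": 255}]}}

```text
t: 14.15
tool_pos: [0.5142, -0.1198, 0.18]
orientation: [-0.356, 3.121, -0.001]
force: [0.0, -0.1, -0.9]
opening: 0.0577
```

```bash
python3 - <<'E'
from h import *
w=robot.read_camera("wrist");s=robot.read_camera("scene")
go(.514,-.119,.14);p,R=st()
W=(255,255,255);r=(0,0,255);Y=(0,255,255)
pl=[(ring(.5135,-.119,.110,.029),r),(ring(.5135,-.119,.110,.0265),W)]
z=p[2]-.0303
pl+=[(ring(p[0],p[1],z+.044,.029),Y)]
crop(w,200,130,120,90,6,"k1.png",pl);crop(s,180,130,80,100,6,"k2.png",pl)
E
```

```text
t 14.25 pos [ 0.5141 -0.1198  0.1798] psi 1.798 tilt [-0.0001 -0.0002] q [-0.33 -0.03  1.76 -0.    1.42 -2.12] F [-0.3 -0.9  0.1] open 0.0581
tool shift mm [-0.1  0.8 39.8] norm 39.8
t 14.25 pos [ 0.5141 -0.1198  0.1798] psi 1.798 tilt [-0.0001 -0.0002] q [-0.33 -0.03  1.76 -0.    1.42 -2.12] F [-0.3 -0.9  0.1] open 0.0581
```

View pics/k1.png

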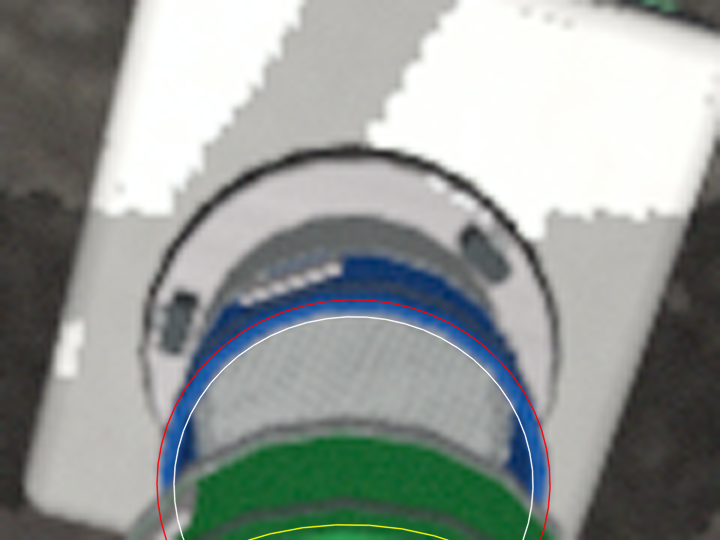

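View pics/k2.png

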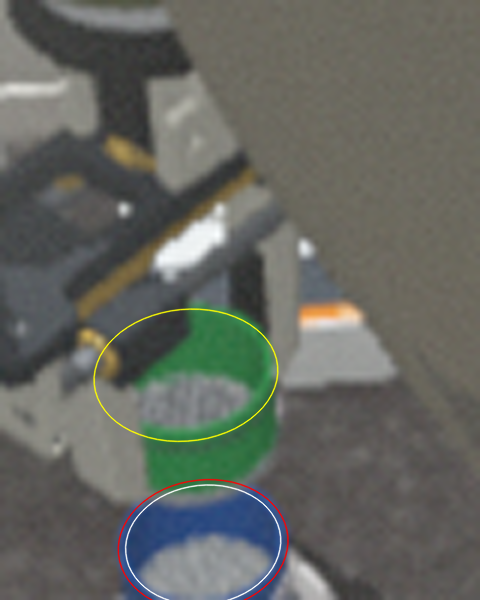

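{"fn": "step_arm", "kwargs": {"targets": [{"tx": 0,"ty": 0.5,"tz": 10,"ax": 0,"ay": 0,"az": 0,"grip": 255},{"tx": 0,"ty": 0,"tz": 15,"ax": 0,"ay": 0,"az": 0,"grip": 255},{"tx": 0,"ty": 0,"tz": 10,"ax": 0,"ay": 0,"az": 0,"grip": 255},{"tx": 0,"ty": 0,"tz": 6,"ax": 0,"ay": 0,"az": 0,"grip": 255},{"tx": 0,"ty": 0,"tz": 4,"ax": 0,"ay": 0,"az": 0,"grip": 255},{"tx": 0,"ty": 0,"tz": 2,"ax": 0,"ay": 0,"az": 0,"grip": 255},{"tx": 0,"ty": 0,"tz": 0,"ax": 0,"ay": 0,"az": 0,"grip": 255},{"tx": 0,"ty": 0,"tz": 0,"ax": 0,"ay": 0,"az": 0,"grip": 255}]}}

```text
t: 15.05
tool_pos: [0.5142, -0.1184, 0.1333]
orientation: [-0.358, 3.12, -0.001]
force: [-0.0, 0.7, -0.9]
opening: 0.058
```

{"fn": "step_arm", "kwargs": {"targets": [{"tx": 0,"ty": 0,"tz": 1,"ax": 0,"ay": 0,"az": 0,"grip": 255},{"tx": 0,"ty": 0,"tz": 0,"ax": 0,"ay": 0,"az": 0,"grip": 255}]}}

```text
t: 15.25
tool_pos: [0.5141, -0.1184, 0.1321]
orientation: [-0.358, 3.121, -0.0]
force: [-0.7, 0.7, -1.1]
opening: 0.0575
```

{"fn": "step_arm", "kwargs": {"targets": [{"tx": 0,"ty": 0,"tz": 1,"ax": 0,"ay": 0,"az": 0,"grip": 255},{"tx": 0,"ty": 0,"tz": 0,"ax": 0,"ay": 0,"az": 0,"grip": 255}]}}

```text
t: 15.45
tool_pos: [0.5138, -0.1183, 0.1307]
orientation: [0.358, -3.121, -0.0]
force: [0.7, 0.4, -0.8]
opening: 0.0578
```

{"fn": "step_arm", "kwargs": {"targets": [{"tx": 0,"ty": 0,"tz": 1,"ax": 0,"ay": 0,"az": 0,"grip": 255},{"tx": 0,"ty": 0,"tz": 0,"ax": 0,"ay": 0,"az": 0,"grip": 255}]}}

```text
t: 15.65
tool_pos: [0.5141, -0.1183, 0.1303]
orientation: [-0.358, 3.121, -0.0]
force: [-1.4, -1.0, 3.1]
opening: 0.0578
```

```bash
python3 - <<'E'
from h import *
s=robot.read_camera("scene");w=robot.read_camera("wrist");st()
crop(w,200,150,120,90,6,"l1.png");crop(s,180,150,80,90,6,"l2.png")
E
```

```text
t 15.75 pos [ 0.514  -0.1184  0.1302] psi 1.799 tilt [ 0.0003 -0.0002] q [-0.32  0.01  1.81 -0.    1.33 -2.12] F [-0.9  0.4  3.8] open 0.0579
```

View pics/l1.png

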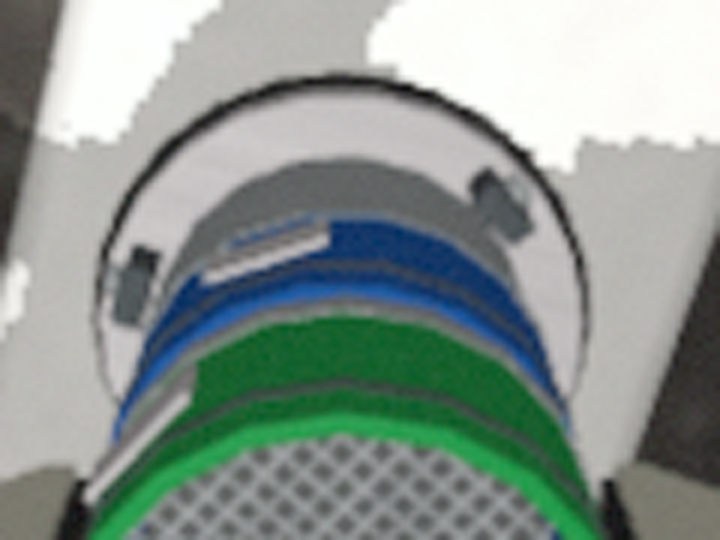

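View pics/l2.png

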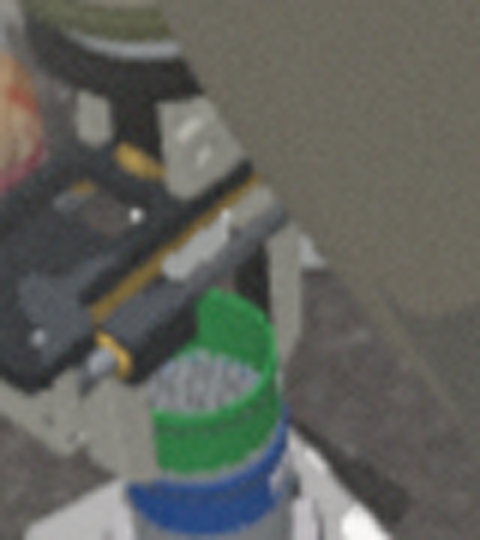

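```bash
python3 - <<'E'
from h import *
w=robot.read_camera("wrist");s=robot.read_camera("scene")
p,R=st()
W=(255,255,255);r=(0,0,255);Y=(0,255,255)
pl=[(ring(p[0],p[1],.144,.029),Y),(ring(p[0],p[1],.110,.029),Y),(ring(.513,-.119,.110,.029),r),(ring(.513,-.119,.076,.029),W)]
crop(w,215,165,100,75,8,"m1.png",pl);crop(s,180,160,80,80,7,"m2.png",pl)
E
```

```text
t 15.85 pos [ 0.514  -0.1183  0.1302] psi 1.799 tilt [ 0.0004 -0.0001] q [-0.32  0.01  1.81 -0.    1.33 -2.12] F [-1.8  0.8  4.2] open 0.0576
```

View pics/m1.png

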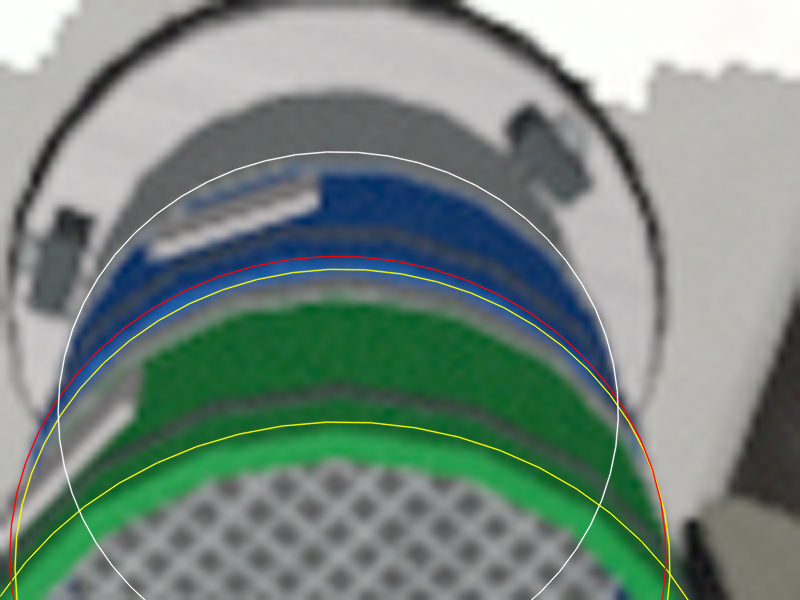

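View pics/m2.png

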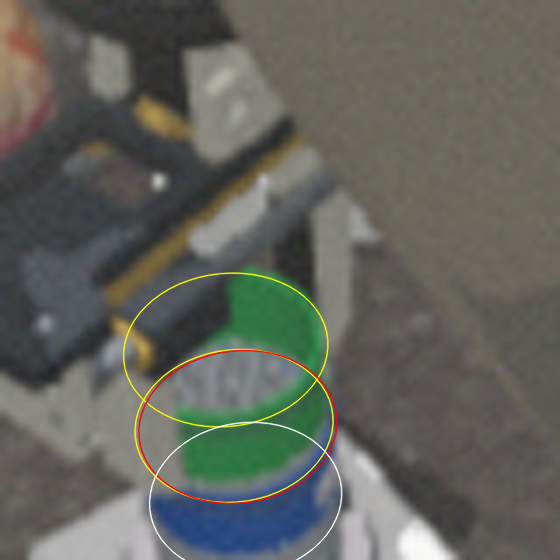

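{"fn": "step_arm", "kwargs": {"targets": [{"tx": 0,"ty": 0,"tz": -2,"ax": 0,"ay": 0,"az": 0,"grip": 255},{"tx": 1.6,"ty": 0.3,"tz": 0,"ax": 0,"ay": 0,"az": 0,"grip": 255},{"tx": 0,"ty": 0,"tz": 0,"ax": 0,"ay": 0,"az": 0,"grip": 255},{"tx": 0,"ty": 0,"tz": 1,"ax": 0,"ay": 0,"az": 0,"grip": 255},{"tx": 0,"ty": 0,"tz": 0.9,"ax": 0,"ay": 0,"az": 0,"grip": 255},{"tx": 0,"ty": 0,"tz": 0,"ax": 0,"ay": 0,"az": 0,"grip": 255}]}}

```text
t: 16.45
tool_pos: [0.5123, -0.1184, 0.1303]
orientation: [-0.358, 3.121, -0.0]
force: [-1.6, 1.0, 3.8]
opening: 0.0579
```

```bash
python3 - <<'E'
from h import *
w=robot.read_camera("wrist");
p,R=st()
crop(w,215,165,100,75,8,"n1.png")
E
```

```text
t 16.50 pos [ 0.5123 -0.1184  0.1302] psi 1.799 tilt [ 0.     -0.0001] q [-0.32  0.    1.81 -0.    1.33 -2.12] F [-2.6  0.6  4.1] open 0.0579
```

View pics/n1.png

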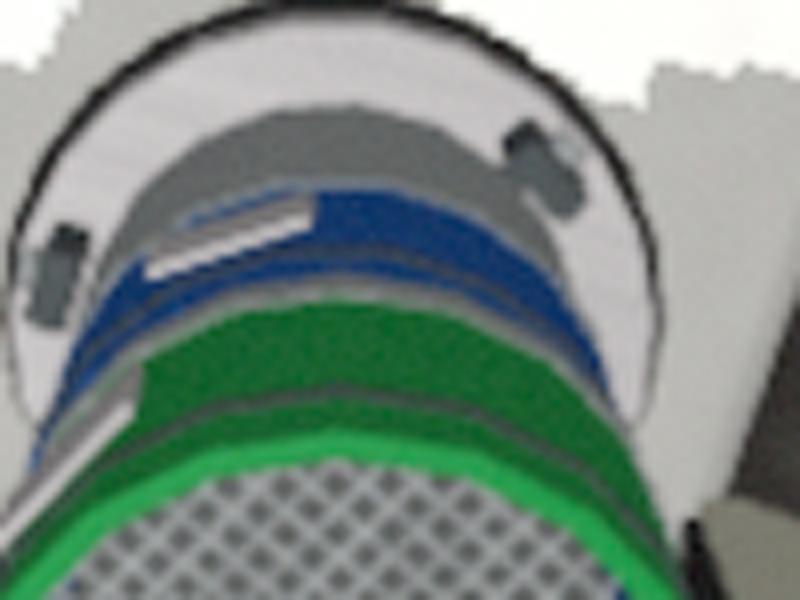

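{"fn": "step_arm", "kwargs": {"targets": [{"tx": 0,"ty": 0,"tz": -0.5,"ax": 0,"ay": 0,"az": 0,"grip": 40},{"tx": 0,"ty": 0,"tz": 0,"ax": 0,"ay": 0,"az": 0,"grip": 40},{"tx": 0,"ty": 0,"tz": 0,"ax": 0,"ay": 0,"az": 0,"grip": 40},{"tx": 0,"ty": 0,"tz": 0,"ax": 0,"ay": 0,"az": 0,"grip": 40},{"tx": 0,"ty": 0,"tz": 0,"ax": 0,"ay": 0,"az": 0,"grip": 40},{"tx": 0,"ty": 0,"tz": -20,"ax": 0,"ay": 0,"az": 0,"grip": 40},{"tx": 0,"ty": 0,"tz": -30,"ax": 0,"ay": 0,"az": 0,"grip": 40},{"tx": 0,"ty": 0,"tz": -25,"ax": 0,"ay": 0,"az": 0,"grip": 40},{"tx": 0,"ty": 0,"tz": 0,"ax": 0,"ay": 0,"az": 0,"grip": 40},{"tx": 0,"ty": 0,"tz": 0,"ax": 0,"ay": 0,"az": 0,"grip": 40}]}}

```text
t: 17.5
tool_pos: [0.5126, -0.1185, 0.2058]
orientation: [-0.358, 3.12, -0.001]
force: [0.4, -0.9, -0.4]
opening: 0.0783
```

```bash
python3 - <<'E'
from h import *
w=robot.read_camera("wrist");s=robot.read_camera("scene")
go(.3768,-.2268,.13);r=(0,0,255);W=(255,255,255)
pl=[(ring(.513,-.119,.144,.029),r),(ring(.513,-.119,.110,.029),W)]
crop(w,0,0,512,384,1.5,"o1.png",pl);crop(s,180,150,80,80,7,"o2.png",pl)
E
```

```text
t 17.60 pos [ 0.5116 -0.1182  0.2041] psi 1.799 tilt [-0.0018  0.0006] q [-0.32 -0.06  1.73 -0.    1.47 -2.12] F [-0.3 -0.5  0.2] open 0.0784
tool shift mm [155.7 -75.4  74.3] norm 188.3
```

View pics/o1.png

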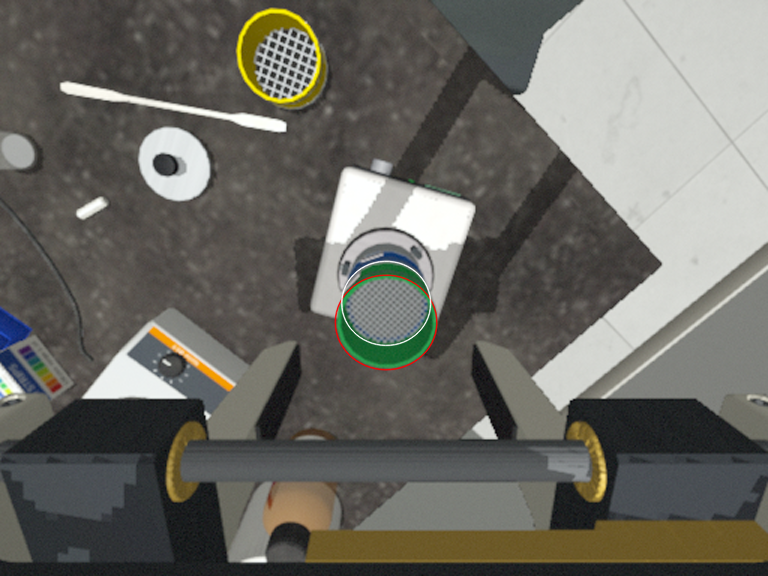

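View pics/o2.png

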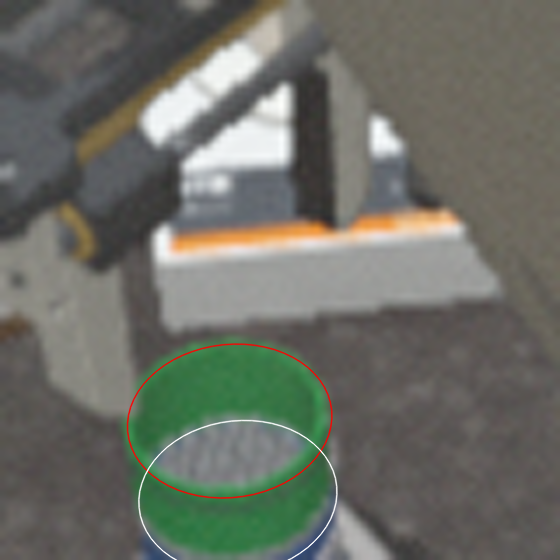

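{"fn": "step_arm", "kwargs": {"targets": [{"tx": 15,"ty": -8,"tz": 0,"ax": 0,"ay": 0,"az": 0,"grip": 0},{"tx": 25,"ty": -12,"tz": 5,"ax": 0,"ay": 0,"az": 0,"grip": 0},{"tx": 28,"ty": -13,"tz": 15,"ax": 0,"ay": 0,"az": 0,"grip": 0},{"tx": 28,"ty": -13,"tz": 15,"ax": 0,"ay": 0,"az": 0,"grip": 0},{"tx": 28,"ty": -13,"tz": 15,"ax": 0,"ay": 0,"az": 0,"grip": 0},{"tx": 21,"ty": -11,"tz": 14,"ax": 0,"ay": 0,"az": 0,"grip": 0},{"tx": 11,"ty": -5.5,"tz": 10,"ax": 0,"ay": 0,"az": 0,"grip": 0},{"tx": 0,"ty": 0,"tz": 0,"ax": 0,"ay": 0,"az": 0,"grip": 0},{"tx": 0,"ty": 0,"tz": 0,"ax": 0,"ay": 0,"az": 0,"grip": 0},{"tx": 0,"ty": 0,"tz": 0,"ax": 0,"ay": 0,"az": 0,"grip": 0}]}}

```text
t: 18.6
tool_pos: [0.3783, -0.227, 0.1322]
orientation: [-0.359, 3.12, -0.001]
force: [1.0, -0.8, 0.4]
opening: 0.0932
```

```bash
python3 - <<'E'
from h import *
w=robot.read_camera("wrist")
go(.3768,-.2268,.03);r=(0,0,255);W=(255,255,255)
pl=[(ring(.3768,-.2268,.044,.029),r),(ring(.3768,-.2268,.044,.0265),W)]
crop(w,0,0,512,384,1.5,"q1.png",pl)
E
```

```text
t 18.65 pos [ 0.3784 -0.227   0.1323] psi 1.800 tilt [ 0.0012 -0.0006] q [-0.66 -0.24  2.03  0.    1.35 -2.46] F [-0.7 -0.7  0.9] open 0.0930
tool shift mm [  1.7   0.7 102.3] norm 102.3
```

View pics/q1.png

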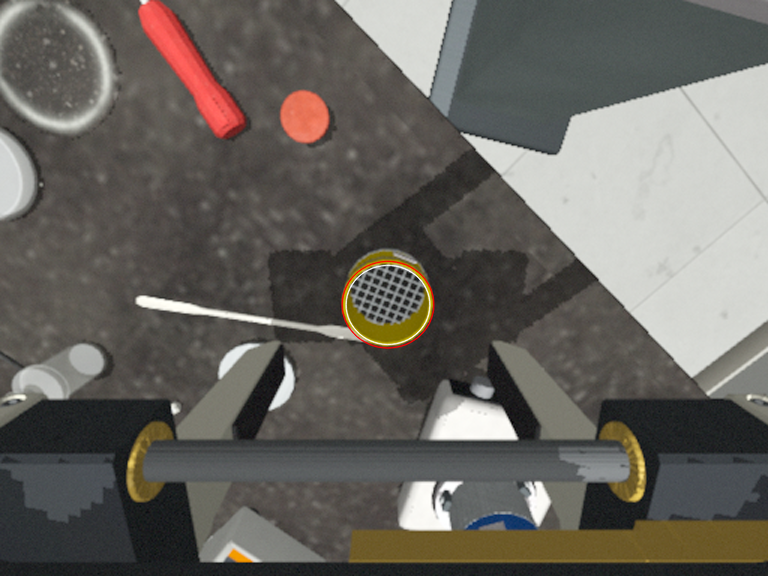

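{"fn": "step_arm", "kwargs": {"targets": [{"tx": 0.8,"ty": 0.5,"tz": 20,"ax": 0,"ay": 0,"az": 0,"grip": 0},{"tx": 0,"ty": 0,"tz": 30,"ax": 0,"ay": 0,"az": 0,"grip": 0},{"tx": 0,"ty": 0,"tz": 30,"ax": 0,"ay": 0,"az": 0,"grip": 0},{"tx": 0,"ty": 0,"tz": 15,"ax": 0,"ay": 0,"az": 0,"grip": 0},{"tx": 0,"ty": 0,"tz": 7,"ax": 0,"ay": 0,"az": 0,"grip": 0},{"tx": 0,"ty": 0,"tz": 0,"ax": 0,"ay": 0,"az": 0,"grip": 255},{"tx": 0,"ty": 0,"tz": 0,"ax": 0,"ay": 0,"az": 0,"grip": 255},{"tx": 0,"ty": 0,"tz": 0,"ax": 0,"ay": 0,"az": 0,"grip": 255},{"tx": 0,"ty": 0,"tz": 0,"ax": 0,"ay": 0,"az": 0,"grip": 255},{"tx": 0,"ty": 0,"tz": 0,"ax": 0,"ay": 0,"az": 0,"grip": 255},{"tx": 0,"ty": 0,"tz": 0,"ax": 0,"ay": 0,"az": 0,"grip": 255},{"tx": 0,"ty": 0,"tz": 0,"ax": 0,"ay": 0,"az": 0,"grip": 255},{"tx": 0,"ty": 0,"tz": 0,"ax": 0,"ay": 0,"az": 0,"grip": 255}]}}

```text
t: 19.95
tool_pos: [0.3769, -0.2272, 0.0301]
orientation: [-0.357, 3.12, -0.001]
force: [-0.6, 0.8, 5.6]
opening: 0.0571
```

```bash
python3 - <<'E'
from h import *
go(.513,-.119,.22)
E
```

```text
t 19.95 pos [ 0.3769 -0.2272  0.0301] psi 1.799 tilt [ 0.0009 -0.0006] q [-0.66 -0.1   2.11  0.    1.13 -2.46] F [-0.6  0.8  5.6] open 0.0571
tool shift mm [-157.2   74.5 -189.9] norm 257.5
```

{"fn": "step_arm", "kwargs": {"targets": [{"tx": 0,"ty": 0,"tz": -10,"ax": 0,"ay": 0,"az": 0,"grip": 255},{"tx": 0,"ty": 0,"tz": -25,"ax": 0,"ay": 0,"az": 0,"grip": 255},{"tx": 0,"ty": 0,"tz": -30,"ax": 0,"ay": 0,"az": 0,"grip": 255},{"tx": 0,"ty": 0,"tz": -30,"ax": 0,"ay": 0,"az": 0,"grip": 255},{"tx": 0,"ty": 0,"tz": -30,"ax": 0,"ay": 0,"az": 0,"grip": 255},{"tx": 0,"ty": 0,"tz": -30,"ax": 0,"ay": 0,"az": 0,"grip": 255},{"tx": 0,"ty": 0,"tz": -20,"ax": 0,"ay": 0,"az": 0,"grip": 255},{"tx": -12,"ty": 6,"tz": -10,"ax": 0,"ay": 0,"az": 0,"grip": 255},{"tx": -25,"ty": 12,"tz": 0,"ax": 0,"ay": 0,"az": 0,"grip": 255},{"tx": -25,"ty": 12,"tz": 0,"ax": 0,"ay": 0,"az": 0,"grip": 255},{"tx": -25,"ty": 12,"tz": 0,"ax": 0,"ay": 0,"az": 0,"grip": 255},{"tx": -25,"ty": 12,"tz": 0,"ax": 0,"ay": 0,"az": 0,"grip": 255},{"tx": -25,"ty": 12,"tz": 0,"ax": 0,"ay": 0,"az": 0,"grip": 255},{"tx": -15,"ty": 6,"tz": 0,"ax": 0,"ay": 0,"az": 0,"grip": 255},{"tx": -5,"ty": 2.5,"tz": 0,"ax": 0,"ay": 0,"az": 0,"grip": 255},{"tx": 0,"ty": 0,"tz": 0,"ax": 0,"ay": 0,"az": 0,"grip": 255},{"tx": 0,"ty": 0,"tz": 0,"ax": 0,"ay": 0,"az": 0,"grip": 255},{"tx": 0,"ty": 0,"tz": 0,"ax": 0,"ay": 0,"az": 0,"grip": 255}]}}

```text
t: 21.75
tool_pos: [0.512, -0.1195, 0.2145]
orientation: [0.356, -3.121, 0.0]
force: [-0.4, -1.4, -0.5]
opening: 0.0571
```

```bash
python3 - <<'E'
from h import *
w=robot.read_camera("wrist")
go(.513,-.119,.17);p,R=st()
W=(255,255,255);r=(0,0,255);Y=(255,255,0)
pl=[(ring(.513,-.119,.144,.029),r),(ring(.513,-.119,.144,.0265),W)]
z=p[2]-.0301
pl+=[(ring(p[0],p[1],z+.044,.029),Y)]
crop(w,190,140,130,110,6,"r1.png",pl)
E
```

```text
t 21.80 pos [ 0.5121 -0.1195  0.2146] psi 1.798 tilt [ 0.0001 -0.0002] q [-0.33 -0.06  1.72 -0.    1.49 -2.12] F [-0.5  0.8 -0.3] open 0.0572
tool shift mm [-1.   0.3 44.6] norm 44.6
t 21.80 pos [ 0.5121 -0.1195  0.2146] psi 1.798 tilt [ 0.0001 -0.0002] q [-0.33 -0.06  1.72 -0.    1.49 -2.12] F [-0.5  0.8 -0.3] open 0.0572
```

View pics/r1.png

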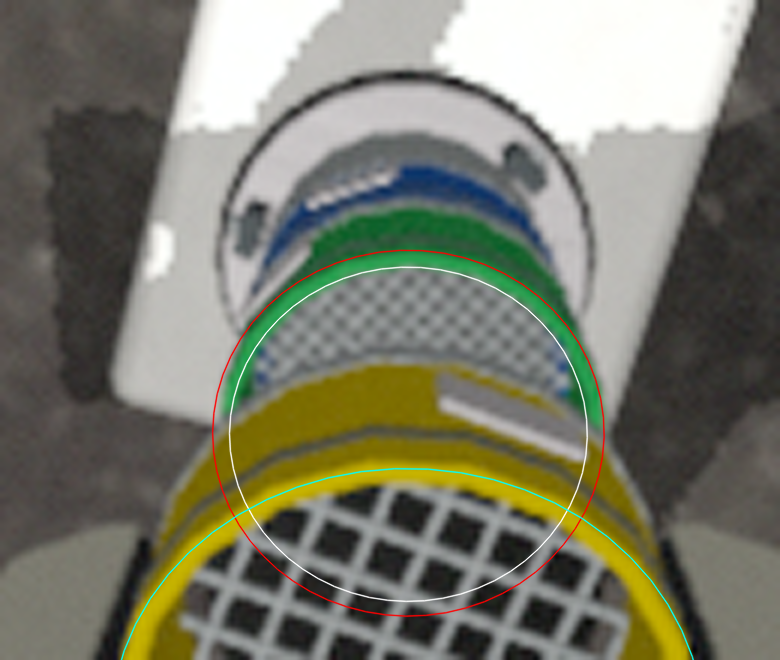

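{"fn": "step_arm", "kwargs": {"targets": [{"tx": -0.6,"ty": 0.3,"tz": 10,"ax": 0,"ay": 0,"az": 0,"grip": 255},{"tx": 0,"ty": 0,"tz": 15,"ax": 0,"ay": 0,"az": 0,"grip": 255},{"tx": 0,"ty": 0,"tz": 10,"ax": 0,"ay": 0,"az": 0,"grip": 255},{"tx": 0,"ty": 0,"tz": 6,"ax": 0,"ay": 0,"az": 0,"grip": 255},{"tx": 0,"ty": 0,"tz": 4,"ax": 0,"ay": 0,"az": 0,"grip": 255},{"tx": 0,"ty": 0,"tz": 2.5,"ax": 0,"ay": 0,"az": 0,"grip": 255},{"tx": 0,"ty": 0,"tz": 0,"ax": 0,"ay": 0,"az": 0,"grip": 255},{"tx": 0,"ty": 0,"tz": 0,"ax": 0,"ay": 0,"az": 0,"grip": 255},{"tx": 0,"ty": 0,"tz": 1,"ax": 0,"ay": 0,"az": 0,"grip": 255},{"tx": 0,"ty": 0,"tz": 0,"ax": 0,"ay": 0,"az": 0,"grip": 255}]}}

```text
t: 22.8
tool_pos: [0.5132, -0.1184, 0.1662]
orientation: [-0.358, 3.121, -0.0]
force: [-0.8, 0.3, -0.5]
opening: 0.0573
```

{"fn": "step_arm", "kwargs": {"targets": [{"tx": 0,"ty": 0,"tz": 1,"ax": 0,"ay": 0,"az": 0,"grip": 255},{"tx": 0,"ty": 0,"tz": 0,"ax": 0,"ay": 0,"az": 0,"grip": 255}]}}

```text
t: 23.0
tool_pos: [0.5131, -0.1184, 0.1649]
orientation: [0.358, -3.121, -0.0]
force: [0.7, 0.3, -0.9]
opening: 0.0573
```

```bash
python3 - <<'E'
from h import *
w=robot.read_camera("wrist");st()
crop(w,190,140,130,110,6,"s1.png")
E
```

```text
t 23.05 pos [ 0.5131 -0.1184  0.1649] psi 1.799 tilt [-0.  0.] q [-0.32 -0.03  1.78  0.    1.39 -2.12] F [ 0.1  0.9 -0.5] open 0.0572
```

View pics/s1.png

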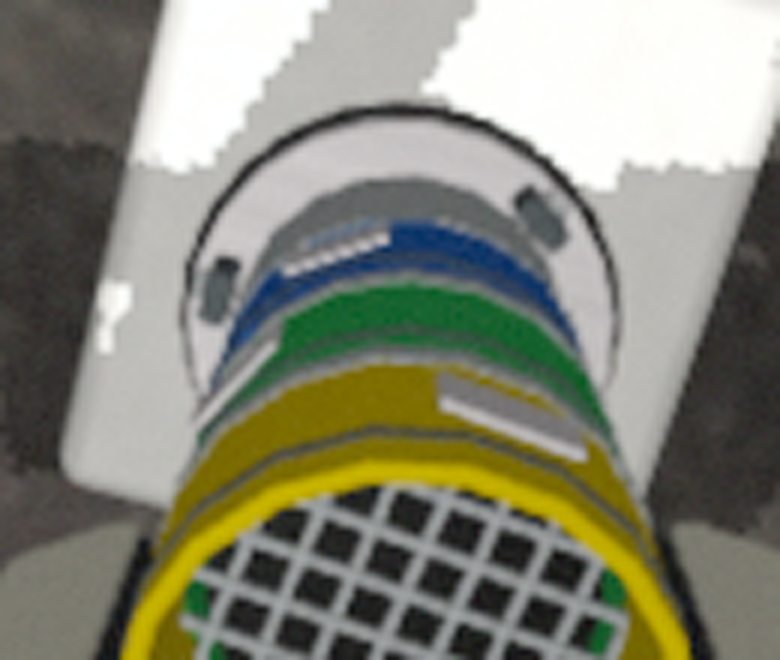

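Aligned; a last millimetre to contact, then release.

{"fn": "step_arm", "kwargs": {"targets": [{"tx": 0,"ty": 0,"tz": 1,"ax": 0,"ay": 0,"az": 0,"grip": 255},{"tx": 0,"ty": 0,"tz": 0,"ax": 0,"ay": 0,"az": 0,"grip": 255}]}}

```text
t: 23.25
tool_pos: [0.5133, -0.1184, 0.1642]
orientation: [-0.358, 3.121, -0.0]
force: [0.5, 0.3, 0.7]
opening: 0.0573
```

{"fn": "step_arm", "kwargs": {"targets": [{"tx": 0,"ty": 0,"tz": 0.5,"ax": 0,"ay": 0,"az": 0,"grip": 255},{"tx": 0,"ty": 0,"tz": 0,"ax": 0,"ay": 0,"az": 0,"grip": 255}]}}

```text
t: 23.45
tool_pos: [0.5133, -0.1184, 0.1641]
orientation: [-0.358, 3.121, -0.0]
force: [-1.1, 0.2, 5.6]
opening: 0.0572
```

{"fn": "step_arm", "kwargs": {"targets": [{"tx": 0,"ty": 0,"tz": -0.5,"ax": 0,"ay": 0,"az": 0,"grip": 0},{"tx": 0,"ty": 0,"tz": 0,"ax": 0,"ay": 0,"az": 0,"grip": 0},{"tx": 0,"ty": 0,"tz": 0,"ax": 0,"ay": 0,"az": 0,"grip": 0},{"tx": 0,"ty": 0,"tz": 0,"ax": 0,"ay": 0,"az": 0,"grip": 0},{"tx": 0,"ty": 0,"tz": 0,"ax": 0,"ay": 0,"az": 0,"grip": 0},{"tx": 0,"ty": 0,"tz": -20,"ax": 0,"ay": 0,"az": 0,"grip": 0},{"tx": 0,"ty": 0,"tz": -30,"ax": 0,"ay": 0,"az": 0,"grip": 0},{"tx": 0,"ty": 0,"tz": -25,"ax": 0,"ay": 0,"az": 0,"grip": 0},{"tx": 0,"ty": 0,"tz": 0,"ax": 0,"ay": 0,"az": 0,"grip": 0},{"tx": 0,"ty": 0,"tz": 0,"ax": 0,"ay": 0,"az": 0,"grip": 0}]}}

```text
t: 24.45
tool_pos: [0.5134, -0.1185, 0.2393]
orientation: [-0.358, 3.12, -0.001]
force: [-0.5, 0.4, -0.6]
opening: 0.093
```

```bash
python3 - <<'E'
from h import *
w=robot.read_camera("wrist");s=robot.read_camera("scene")
go(.4875,-.4385,.16);r=(0,0,255);W=(255,255,255)
pl=[(ring(.513,-.119,.178,.029),r),(ring(.513,-.119,.144,.029),W)]
crop(w,0,0,512,384,1.5,"u1.png",pl);crop(s,180,130,80,90,7,"u2.png",pl)
E
```

```text
t 24.55 pos [ 0.5124 -0.1182  0.2375] psi 1.799 tilt [-0.002   0.0006] q [-0.32 -0.07  1.68 -0.    1.53 -2.12] F [-1.   0.2 -0.5] open 0.0932
tool shift mm [  96.6 -306.4   77.3] norm 330.5
```

View pics/u1.png

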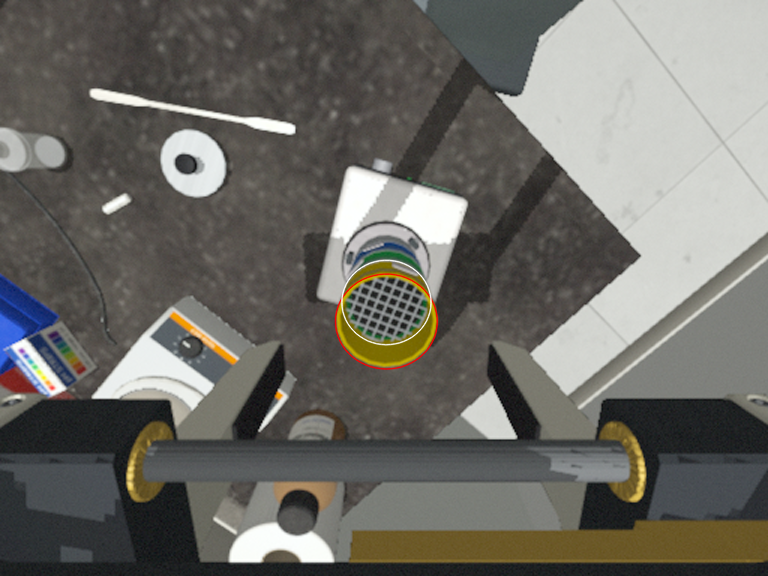

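View pics/u2.png

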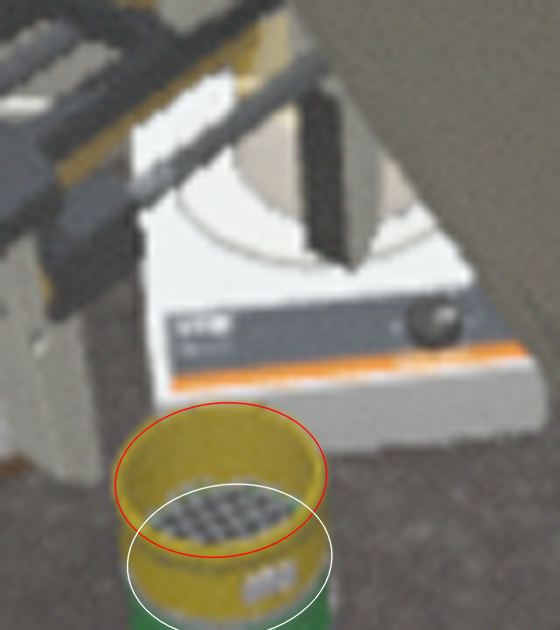

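{"fn": "step_arm", "kwargs": {"targets": [{"tx": 4,"ty": -15,"tz": 0,"ax": 0,"ay": 0,"az": 0,"grip": 0},{"tx": 9,"ty": -30,"tz": 0,"ax": 0,"ay": 0,"az": 0,"grip": 0},{"tx": 12,"ty": -37,"tz": 0,"ax": 0,"ay": 0,"az": 0,"grip": 0},{"tx": 12,"ty": -37,"tz": 0,"ax": 0,"ay": 0,"az": 0,"grip": 0},{"tx": 12,"ty": -37,"tz": 0,"ax": 0,"ay": 0,"az": 0,"grip": 0},{"tx": 12,"ty": -37,"tz": 0,"ax": 0,"ay": 0,"az": 0,"grip": 0},{"tx": 12,"ty": -37,"tz": 0,"ax": 0,"ay": 0,"az": 0,"grip": 0},{"tx": 12,"ty": -37,"tz": 0,"ax": 0,"ay": 0,"az": 0,"grip": 0},{"tx": 8,"ty": -26,"tz": 0,"ax": 0,"ay": 0,"az": 0,"grip": 0},{"tx": 4,"ty": -13,"tz": 0,"ax": 0,"ay": 0,"az": 0,"grip": 0}]}}

```text
t: 25.55
tool_pos: [0.4859, -0.4413, 0.2372]
orientation: [0.353, -3.12, -0.002]
force: [0.2, 0.5, -0.3]
opening: 0.0927
```

{"fn": "step_arm", "kwargs": {"targets": [{"tx": 0,"ty": 0,"tz": 0,"ax": 0,"ay": 0,"az": 0.14,"grip": 0},{"tx": 0,"ty": 0,"tz": 0,"ax": 0,"ay": 0,"az": 0.14,"grip": 0},{"tx": 0,"ty": 0,"tz": 0,"ax": 0,"ay": 0,"az": 0.14,"grip": 0},{"tx": 0,"ty": 0,"tz": 0,"ax": 0,"ay": 0,"az": 0.14,"grip": 0},{"tx": 0,"ty": 0,"tz": 0,"ax": 0,"ay": 0,"az": 0.14,"grip": 0},{"tx": 0,"ty": 0,"tz": 0,"ax": 0,"ay": 0,"az": 0.14,"grip": 0},{"tx": 0,"ty": 0,"tz": 0,"ax": 0,"ay": 0,"az": 0.14,"grip": 0},{"tx": 0,"ty": 0,"tz": 0,"ax": 0,"ay": 0,"az": 0.14,"grip": 0},{"tx": 0,"ty": 0,"tz": 0,"ax": 0,"ay": 0,"az": 0.14,"grip": 0},{"tx": 0,"ty": 0,"tz": 0,"ax": 0,"ay": 0,"az": 0.14,"grip": 0},{"tx": 0,"ty": 0,"tz": 0,"ax": 0,"ay": 0,"az": 0.14,"grip": 0},{"tx": 0,"ty": 0,"tz": 0,"ax": 0,"ay": 0,"az": 0.14,"grip": 0},{"tx": 0,"ty": 0,"tz": 0,"ax": 0,"ay": 0,"az": 0.12,"grip": 0},{"tx": 0,"ty": 0,"tz": 0,"ax": 0,"ay": 0,"az": 0,"grip": 0},{"tx": 0,"ty": 0,"tz": 0,"ax": 0,"ay": 0,"az": 0,"grip": 0}]}}

```text
t: 27.05
tool_pos: [0.4877, -0.4381, 0.2384]
orientation: [-2.218, -2.224, -0.0]
force: [-0.8, -0.0, -0.2]
opening: 0.093
```

```bash
python3 - <<'E'
from h import *
w=robot.read_camera("wrist")
go(.4875,-.4385,.12);r=(0,0,255);W=(255,255,255)
x,y=.4875,-.4385
pl=[(ring(x,y,.053,.0175),r),(ring(x,y,0,.015),(0,255,255)),(ring(x,y,.060,.008),W)]
crop(w,0,0,512,384,1.5,"v1.png",pl);crop(w,190,100,130,110,6,"v2.png",pl)
E
```

```text
t 27.10 pos [ 0.4877 -0.4382  0.2386] psi 0.003 tilt [-0.0004  0.0005] q [-0.81  0.28  1.31  0.    1.55 -0.81] F [ 0.7 -0.4  0.3] open 0.0931
tool shift mm [ -0.4  -0.2 118.6] norm 118.6
```

View pics/v1.png

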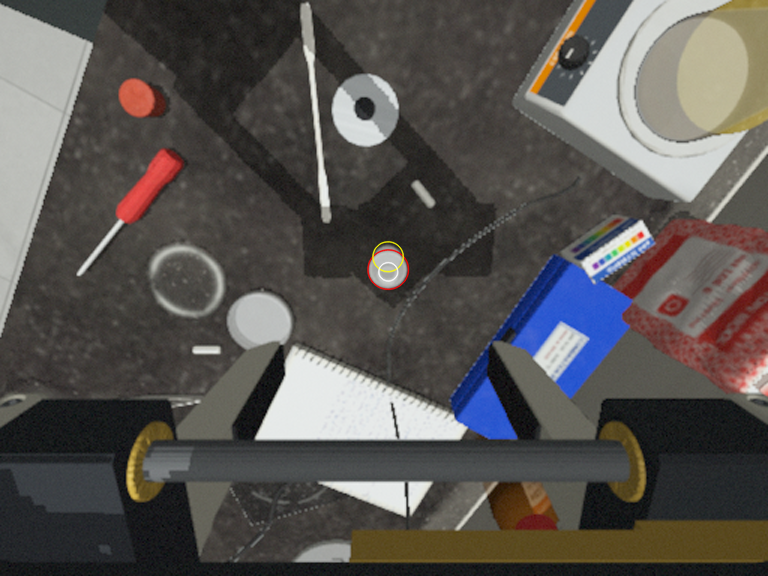

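{"fn": "step_arm", "kwargs": {"targets": [{"tx": 0,"ty": 0,"tz": 20,"ax": 0,"ay": 0,"az": 0,"grip": 0},{"tx": 0,"ty": 0,"tz": 35,"ax": 0,"ay": 0,"az": 0,"grip": 0},{"tx": 0,"ty": 0,"tz": 35,"ax": 0,"ay": 0,"az": 0,"grip": 0},{"tx": 0,"ty": 0,"tz": 35,"ax": 0,"ay": 0,"az": 0,"grip": 0},{"tx": 0,"ty": 0,"tz": 20,"ax": 0,"ay": 0,"az": 0,"grip": 0},{"tx": 0,"ty": 0,"tz": 5,"ax": 0,"ay": 0,"az": 0,"grip": 0},{"tx": 0,"ty": 0,"tz": 0,"ax": 0,"ay": 0,"az": 0,"grip": 0},{"tx": 0,"ty": 0,"tz": 0,"ax": 0,"ay": 0,"az": 0,"grip": 0}]}}

```text
t: 27.9
tool_pos: [0.4886, -0.4392, 0.0908]
orientation: [2.22, 2.22, -0.0]
force: [0.1, -0.6, 0.5]
opening: 0.093
```

```bash
python3 - <<'E'
from h import *
w=robot.read_camera("wrist")
go(.4875,-.4385,.042);r=(0,0,255);W=(255,255,255)
x,y=.4875,-.4385
pl=[(ring(x,y,.053,.0175),r),(ring(x,y,0,.015),(0,255,255)),(ring(x,y,.060,.008),W)]
crop(w,150,130,200,150,4,"v3.png",pl)
E
```

```text
t 27.95 pos [ 0.4888 -0.4394  0.0912] psi -0.000 tilt [ 0.0022 -0.0024] q [-0.81  0.38  1.46 -0.    1.3  -0.81] F [ 0.1  0.5 -0.3] open 0.0931
tool shift mm [ 1.  -1.4 49.2] norm 49.2
```

View pics/v3.png

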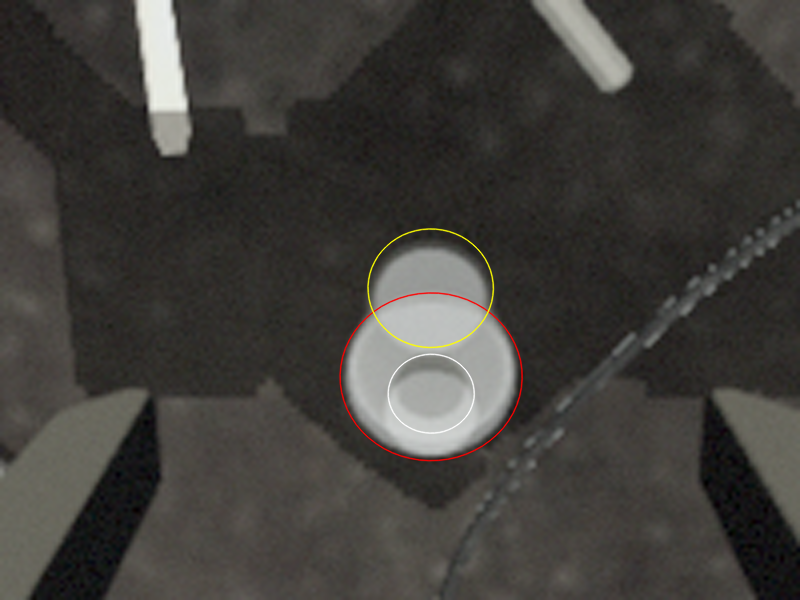

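{"fn": "step_arm", "kwargs": {"targets": [{"tx": 0.5,"ty": -0.5,"tz": 20,"ax": 0,"ay": 0,"az": 0,"grip": 0},{"tx": 0,"ty": 0,"tz": 20,"ax": 0,"ay": 0,"az": 0,"grip": 0},{"tx": 0,"ty": 0,"tz": 9,"ax": 0,"ay": 0,"az": 0,"grip": 0},{"tx": 0,"ty": 0,"tz": 0,"ax": 0,"ay": 0,"az": 0,"grip": 100},{"tx": 0,"ty": 0,"tz": 0,"ax": 0,"ay": 0,"az": 0,"grip": 130},{"tx": 0,"ty": 0,"tz": 0,"ax": 0,"ay": 0,"az": 0,"grip": 255},{"tx": 0,"ty": 0,"tz": 0,"ax": 0,"ay": 0,"az": 0,"grip": 255},{"tx": 0,"ty": 0,"tz": 0,"ax": 0,"ay": 0,"az": 0,"grip": 255},{"tx": 0,"ty": 0,"tz": 0,"ax": 0,"ay": 0,"az": 0,"grip": 255},{"tx": 0,"ty": 0,"tz": 0,"ax": 0,"ay": 0,"az": 0,"grip": 255},{"tx": 0,"ty": 0,"tz": 0,"ax": 0,"ay": 0,"az": 0,"grip": 255},{"tx": 0,"ty": 0,"tz": 0,"ax": 0,"ay": 0,"az": 0,"grip": 255},{"tx": 0,"ty": 0,"tz": 0,"ax": 0,"ay": 0,"az": 0,"grip": 255}], "squeeze": 8}}

```text
t: 29.25
tool_pos: [0.4873, -0.4379, 0.0399]
orientation: [-2.223, -2.22, 0.0]
force: [-1.4, 1.4, 0.4]
opening: 0.0329
```

```bash
python3 - <<'E'
from h import *
w=robot.read_camera("wrist")
go(.517,-.019,.042)
crop(w,150,130,200,150,4,"v4.png")
E
```

```text
t 29.30 pos [ 0.4873 -0.4379  0.0399] psi -0.001 tilt [-0.0001 -0.    ] q [-0.81  0.43  1.49 -0.    1.22 -0.81] F [-0.7 -0.8  0.1] open 0.0328
tool shift mm [418.9  29.3  -2.1] norm 420.0
```

View pics/v4.png

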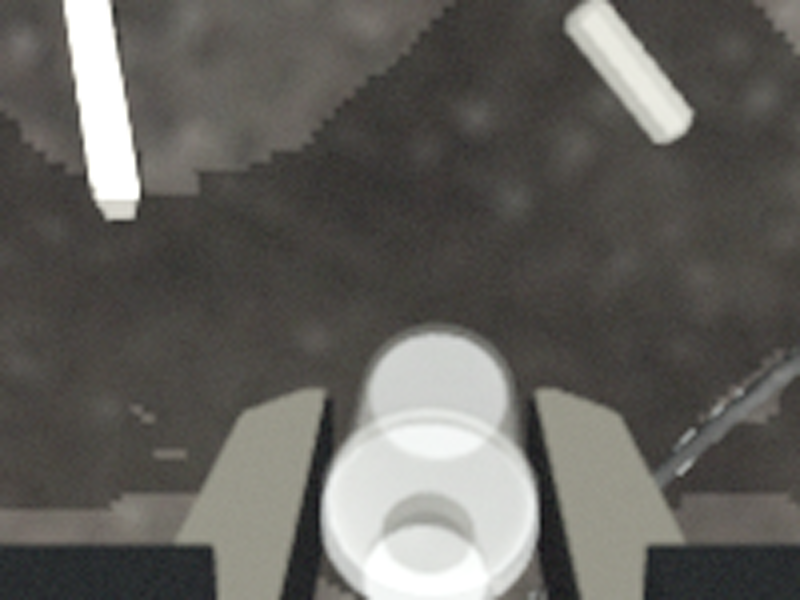

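{"fn": "step_arm", "kwargs": {"targets": [{"tx": 0,"ty": 0,"tz": -5,"ax": 0,"ay": 0,"az": 0,"grip": 255},{"tx": 0,"ty": 0,"tz": -15,"ax": 0,"ay": 0,"az": 0,"grip": 255},{"tx": 0,"ty": 0,"tz": -10,"ax": 0,"ay": 0,"az": 0,"grip": 255},{"tx": 0,"ty": 0,"tz": 0,"ax": 0,"ay": 0,"az": 0,"grip": 255}], "squeeze": 12}}

```text
t: 29.7
tool_pos: [0.4888, -0.4394, 0.0734]
orientation: [2.219, 2.217, -0.0]
force: [-0.3, -0.7, -1.1]
opening: 0.033
```

```bash
python3 - <<'E'
from h import *
w=robot.read_camera("wrist");s=robot.read_camera("scene");st()
crop(w,150,130,200,150,4,"w1.png");crop(s,280,130,100,90,6,"w2.png")
E
```

```text
t 29.80 pos [ 0.4878 -0.4384  0.071 ] psi -0.001 tilt [ 0.0013 -0.0013] q [-0.81  0.4   1.47  0.    1.27 -0.81] F [-0.   0.2 -0.1] open 0.0326
```

View pics/w1.png

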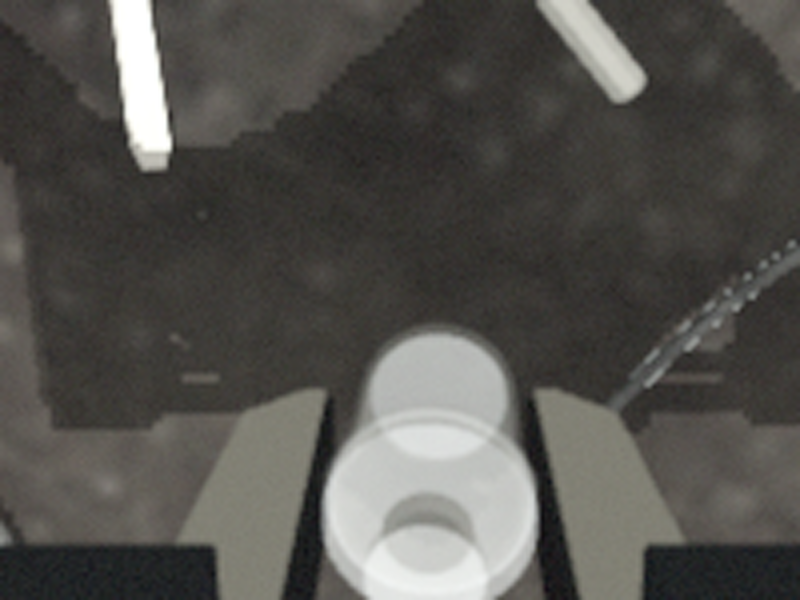

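View pics/w2.png

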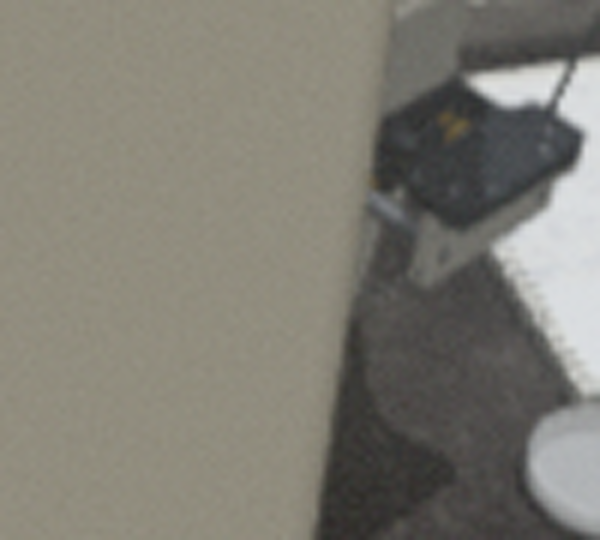

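{"fn": "step_arm", "kwargs": {"targets": [{"tx": 0,"ty": 0,"tz": -15,"ax": 0,"ay": 0,"az": 0,"grip": 255},{"tx": 0,"ty": 0,"tz": -30,"ax": 0,"ay": 0,"az": 0,"grip": 255},{"tx": 0,"ty": 0,"tz": -35,"ax": 0,"ay": 0,"az": 0,"grip": 255},{"tx": 0,"ty": 0,"tz": -35,"ax": 0,"ay": 0,"az": 0,"grip": 255},{"tx": 0,"ty": 0,"tz": -35,"ax": 0,"ay": 0,"az": 0,"grip": 255},{"tx": 10,"ty": 0,"tz": -25,"ax": 0,"ay": 0,"az": 0,"grip": 255},{"tx": 20,"ty": 0,"tz": -15,"ax": 0,"ay": 0,"az": 0,"grip": 255},{"tx": 30,"ty": 3,"tz": 0,"ax": 0,"ay": 0,"az": 0,"grip": 255},{"tx": 35,"ty": 3,"tz": 0,"ax": 0,"ay": 0,"az": 0,"grip": 255},{"tx": 35,"ty": 3,"tz": 0,"ax": 0,"ay": 0,"az": 0,"grip": 255},{"tx": 35,"ty": 3,"tz": 0,"ax": 0,"ay": 0,"az": 0,"grip": 255},{"tx": 35,"ty": 3,"tz": 0,"ax": 0,"ay": 0,"az": 0,"grip": 255},{"tx": 35,"ty": 3,"tz": 0,"ax": 0,"ay": 0,"az": 0,"grip": 255},{"tx": 35,"ty": 3,"tz": 0,"ax": 0,"ay": 0,"az": 0,"grip": 255},{"tx": 35,"ty": 3,"tz": 0,"ax": 0,"ay": 0,"az": 0,"grip": 255},{"tx": 35,"ty": 3,"tz": 0,"ax": 0,"ay": 0,"az": 0,"grip": 255},{"tx": 30,"ty": 2,"tz": 0,"ax": 0,"ay": 0,"az": 0,"grip": 255},{"tx": 25,"ty": 0,"tz": 0,"ax": 0,"ay": 0,"az": 0,"grip": 255},{"tx": 15,"ty": 0,"tz": 0,"ax": 0,"ay": 0,"az": 0,"grip": 255},{"tx": 5,"ty": 0,"tz": 0,"ax": 0,"ay": 0,"az": 0,"grip": 255}]}}

```text
t: 31.8
tool_pos: [0.5167, -0.0217, 0.2604]
orientation: [2.221, 2.222, 0.0]
force: [0.0, 0.8, -0.6]
opening: 0.0325
```

{"fn": "step_arm", "kwargs": {"targets": [{"tx": 0,"ty": 0,"tz": 0,"ax": 0,"ay": 0,"az": 0,"grip": 255},{"tx": 0,"ty": 0,"tz": 0,"ax": 0,"ay": 0,"az": 0,"grip": 255}]}}

```text
t: 32.0
tool_pos: [0.5167, -0.0238, 0.26]
orientation: [2.223, 2.219, -0.001]
force: [-0.1, -0.1, -1.0]
opening: 0.0324
```

```bash
python3 - <<'E'
from h import *
w=robot.read_camera("wrist");s=robot.read_camera("scene");go(.517,-.019,.04)
r=(0,0,255)
pl=[(ring(.517,-.019,0,.015),r),(ring(.513,-.119,.178,.029),r)]
crop(w,0,0,512,384,1.5,"x1.png",pl);crop(s,120,90,160,140,5,"x2.png",pl)
E
```

```text
t 32.10 pos [ 0.5167 -0.024   0.2599] psi -0.002 tilt [-0.0002 -0.0003] q [-0.15 -0.1   1.68 -0.    1.57 -0.14] F [ 0.4 -0.6 -0.5] open 0.0327
tool shift mm [  5.    0.3 219.9] norm 219.9
```

View pics/x1.png

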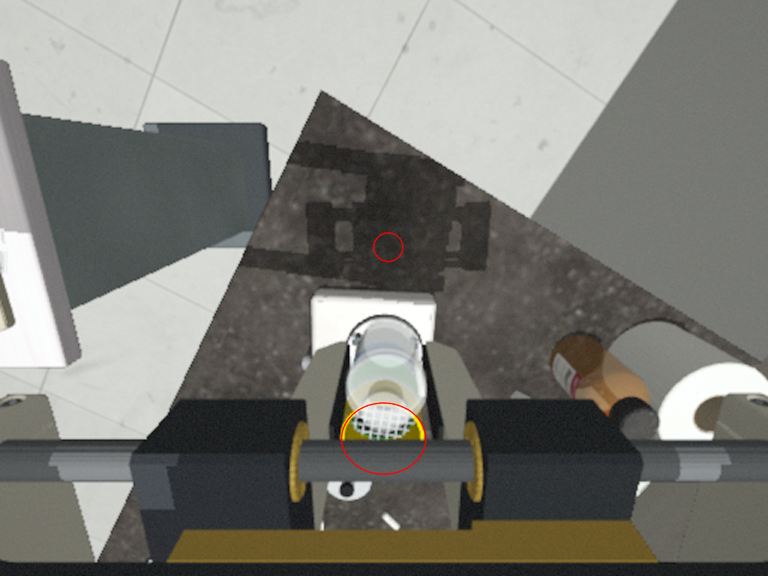

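View pics/x2.png

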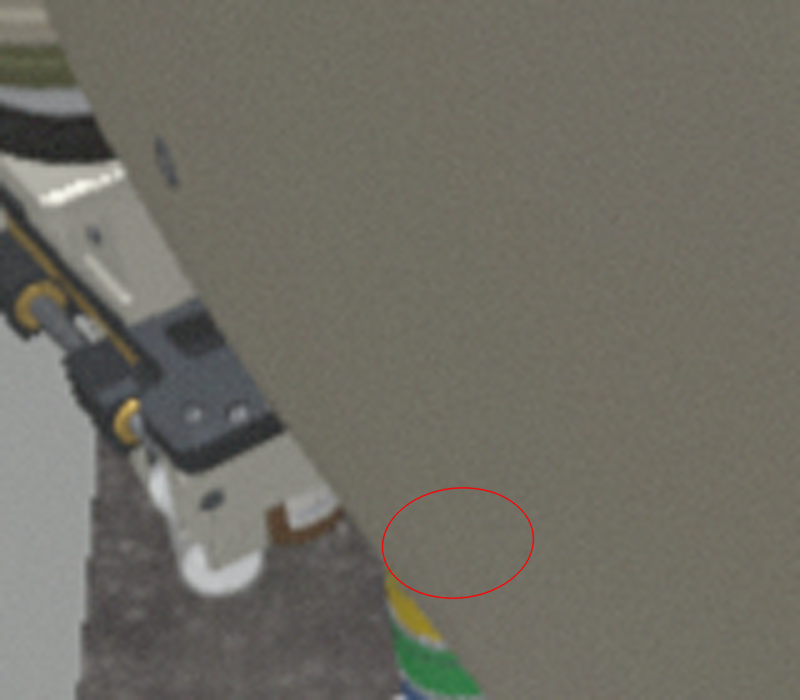

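{"fn": "step_arm", "kwargs": {"targets": [{"tx": 5.5,"ty": 0.3,"tz": 10,"ax": 0,"ay": 0,"az": 0,"grip": 255},{"tx": 0,"ty": 0,"tz": 25,"ax": 0,"ay": 0,"az": 0,"grip": 255},{"tx": 0,"ty": 0,"tz": 30,"ax": 0,"ay": 0,"az": 0,"grip": 255},{"tx": 0,"ty": 0,"tz": 30,"ax": 0,"ay": 0,"az": 0,"grip": 255},{"tx": 0,"ty": 0,"tz": 30,"ax": 0,"ay": 0,"az": 0,"grip": 255},{"tx": 0,"ty": 0,"tz": 30,"ax": 0,"ay": 0,"az": 0,"grip": 255},{"tx": 0,"ty": 0,"tz": 25,"ax": 0,"ay": 0,"az": 0,"grip": 255},{"tx": 0,"ty": 0,"tz": 15,"ax": 0,"ay": 0,"az": 0,"grip": 255},{"tx": 0,"ty": 0,"tz": 10,"ax": 0,"ay": 0,"az": 0,"grip": 255},{"tx": 0,"ty": 0,"tz": 5,"ax": 0,"ay": 0,"az": 0,"grip": 255},{"tx": 0,"ty": 0,"tz": 0,"ax": 0,"ay": 0,"az": 0,"grip": 255},{"tx": 0,"ty": 0,"tz": 0,"ax": 0,"ay": 0,"az": 0,"grip": 255}]}}

```text
t: 33.3
tool_pos: [0.518, -0.0176, 0.0511]
orientation: [2.222, 2.219, 0.002]
force: [-0.4, 0.2, 0.0]
opening: 0.0327
```

```bash
python3 - <<'E'
from h import *
w=robot.read_camera("wrist");s=robot.read_camera("scene");go(.517,-.019,.04)
r=(0,0,255)
pl=[(ring(.517,-.019,0,.015),r)]
crop(w,0,0,512,384,1.5,"y1.png",pl);crop(s,120,110,160,140,5,"y2.png",pl)
E
```

```text
t 33.40 pos [ 0.518  -0.0175  0.0512] psi -0.001 tilt [ 0.0021 -0.0003] q [-0.13  0.08  1.89 -0.    1.17 -0.13] F [-0.1 -0.   1. ] open 0.0329
tool shift mm [-1.5 -1.1 11.2] norm 11.3
```

View pics/y1.png

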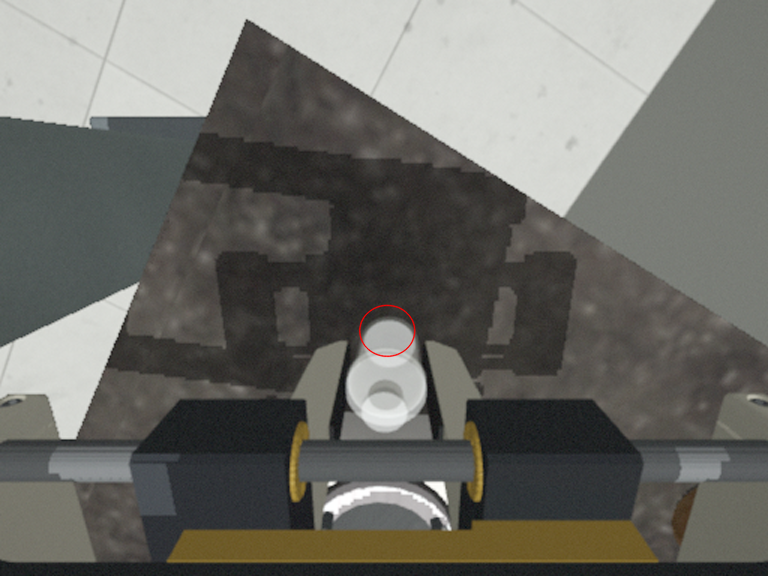

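View pics/y2.png

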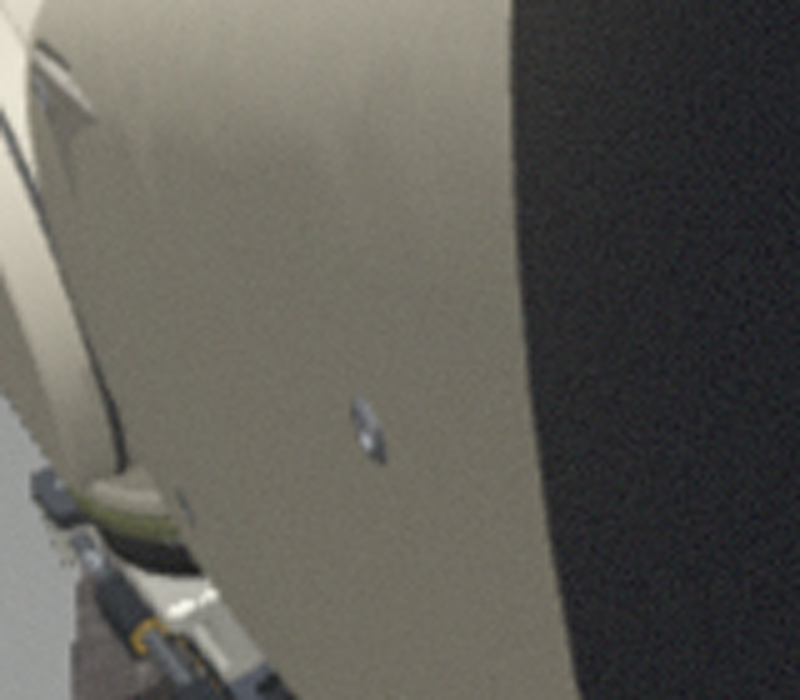

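{"fn": "step_arm", "kwargs": {"targets": [{"tx": -1,"ty": -0.5,"tz": 4,"ax": 0,"ay": 0,"az": 0,"grip": 255},{"tx": 0,"ty": 0,"tz": 3,"ax": 0,"ay": 0,"az": 0,"grip": 255},{"tx": 0,"ty": 0,"tz": 2,"ax": 0,"ay": 0,"az": 0,"grip": 255},{"tx": 0,"ty": 0,"tz": 0,"ax": 0,"ay": 0,"az": 0,"grip": 255},{"tx": 0,"ty": 0,"tz": 0,"ax": 0,"ay": 0,"az": 0,"grip": 255},{"tx": 0,"ty": 0,"tz": 1,"ax": 0,"ay": 0,"az": 0,"grip": 255},{"tx": 0,"ty": 0,"tz": 0,"ax": 0,"ay": 0,"az": 0,"grip": 255}]}}

```text
t: 34.1
tool_pos: [0.5166, -0.0184, 0.0399]
orientation: [2.222, 2.22, 0.0]
force: [0.2, 0.0, 0.3]
opening: 0.0326
```

{"fn": "step_arm", "kwargs": {"targets": [{"tx": 0,"ty": 0,"tz": 0.5,"ax": 0,"ay": 0,"az": 0,"grip": 255},{"tx": 0,"ty": 0,"tz": 0,"ax": 0,"ay": 0,"az": 0,"grip": 255}]}}

```text
t: 34.3
tool_pos: [0.5167, -0.0185, 0.0398]
orientation: [2.222, 2.22, 0.0]
force: [-1.3, -0.2, 2.3]
opening: 0.0326
```

{"fn": "step_arm", "kwargs": {"targets": [{"tx": 0,"ty": 0,"tz": 0.5,"ax": 0,"ay": 0,"az": 0,"grip": 255},{"tx": 0,"ty": 0,"tz": 0,"ax": 0,"ay": 0,"az": 0,"grip": 255}]}}

```text
t: 34.5
tool_pos: [0.517, -0.0185, 0.0397]
orientation: [2.222, 2.22, 0.001]
force: [-1.7, -0.3, 6.4]
opening: 0.0328
```

{"fn": "step_arm", "kwargs": {"targets": [{"tx": 0,"ty": 0,"tz": -0.7,"ax": 0,"ay": 0,"az": 0,"grip": 255},{"tx": 0,"ty": 0,"tz": 0,"ax": 0,"ay": 0,"az": 0,"grip": 140},{"tx": 0,"ty": 0,"tz": 0,"ax": 0,"ay": 0,"az": 0,"grip": 100},{"tx": 0,"ty": 0,"tz": 0,"ax": 0,"ay": 0,"az": 0,"grip": 60},{"tx": 0,"ty": 0,"tz": 0,"ax": 0,"ay": 0,"az": 0,"grip": 60},{"tx": 0,"ty": 0,"tz": 0,"ax": 0,"ay": 0,"az": 0,"grip": 60},{"tx": 0,"ty": 0,"tz": -10,"ax": 0,"ay": 0,"az": 0,"grip": 60},{"tx": 0,"ty": 0,"tz": -25,"ax": 0,"ay": 0,"az": 0,"grip": 60},{"tx": 0,"ty": 0,"tz": -35,"ax": 0,"ay": 0,"az": 0,"grip": 60},{"tx": 0,"ty": 0,"tz": -35,"ax": 0,"ay": 0,"az": 0,"grip": 60},{"tx": 0,"ty": 0,"tz": -35,"ax": 0,"ay": 0,"az": 0,"grip": 60},{"tx": 0,"ty": 0,"tz": -35,"ax": 0,"ay": 0,"az": 0,"grip": 60},{"tx": 0,"ty": 0,"tz": -30,"ax": 0,"ay": 0,"az": 0,"grip": 60},{"tx": 0,"ty": 0,"tz": -15,"ax": 0,"ay": 0,"az": 0,"grip": 60}]}}

```text
t: 35.9
tool_pos: [0.5177, -0.0186, 0.2639]
orientation: [2.22, 2.217, 0.005]
force: [1.6, -0.4, 0.4]
opening: 0.0711
```

{"fn": "step_arm", "kwargs": {"targets": [{"tx": 20,"ty": 0,"tz": 0,"ax": 0,"ay": 0,"az": 0,"grip": 60},{"tx": 35,"ty": 0,"tz": 0,"ax": 0,"ay": 0,"az": 0,"grip": 60},{"tx": 40,"ty": 0,"tz": 0,"ax": 0,"ay": 0,"az": 0,"grip": 60},{"tx": 40,"ty": 0,"tz": 0,"ax": 0,"ay": 0,"az": 0,"grip": 60},{"tx": 40,"ty": 0,"tz": 0,"ax": 0,"ay": 0,"az": 0,"grip": 60},{"tx": 40,"ty": 0,"tz": 0,"ax": 0,"ay": 0,"az": 0,"grip": 60},{"tx": 40,"ty": 0,"tz": 0,"ax": 0,"ay": 0,"az": 0,"grip": 60},{"tx": 40,"ty": 0,"tz": 0,"ax": 0,"ay": 0,"az": 0,"grip": 60},{"tx": 40,"ty": 0,"tz": 0,"ax": 0,"ay": 0,"az": 0,"grip": 60},{"tx": 20,"ty": 0,"tz": 0,"ax": 0,"ay": 0,"az": 0,"grip": 60},{"tx": 0,"ty": 0,"tz": 0,"ax": 0,"ay": 0,"az": 0,"grip": 60},{"tx": 0,"ty": 0,"tz": 0,"ax": 0,"ay": 0,"az": 0,"grip": 60}]}}

```text
t: 37.1
tool_pos: [0.5165, 0.3364, 0.2588]
orientation: [-2.221, -2.221, 0.003]
force: [0.9, 0.1, -0.9]
opening: 0.0713
```

```bash
python3 - <<'E'
from h import *
t=robot.read_camera("top");s=robot.read_camera("scene");st()
r=(0,0,255);x,y=.517,-.0185
pl=[(ring(x,y,0,.015),r),(ring(x,y,.053,.0175),r)]+[(ring(.513,-.119,z,.029),(255,255,255)) for z in(.178,.144,.11,.076)]
crop(t,0,0,512,384,1.5,"z1.png");crop(s,140,110,130,120,6,"z2.png",pl);crop(s,140,110,130,120,6,"z3.png");crop(t,90,160,130,110,6,"z4.png",pl)
E
```

```text
t 37.20 pos [0.5169 0.3355 0.2593] psi -0.002 tilt [-0.0005 -0.0007] q [ 0.49  0.17  1.4  -0.    1.58  0.49] F [-0.5  0.1  0.6] open 0.0709
```

View pics/z1.png

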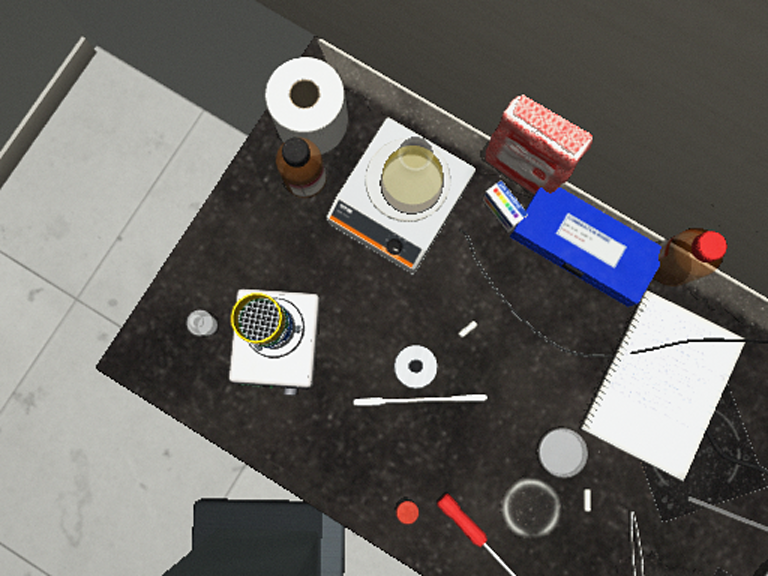

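View pics/z2.png

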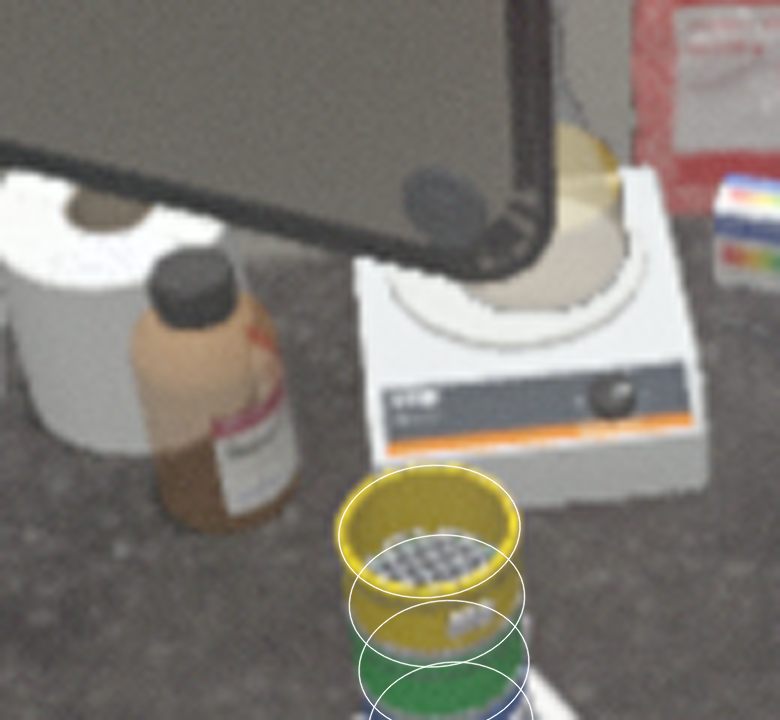

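View pics/z3.png

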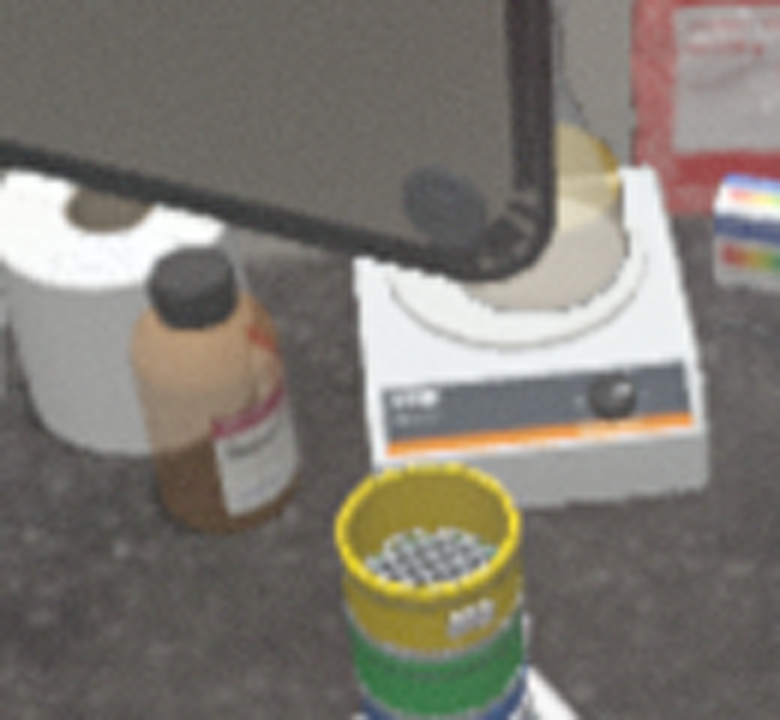

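View pics/z4.png

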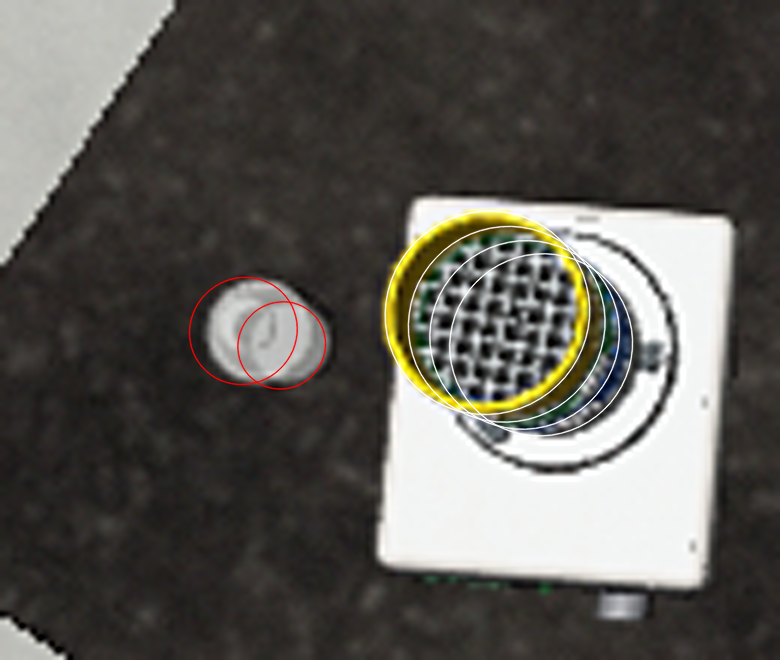

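```bash
python3 - <<'E'
from h import *
s=robot.read_camera("scene");t=robot.read_camera("top");r=(0,0,255);x,y=.517,-.0185
pl=[(ring(x,y,0,.015),r),(ring(x,y,.053,.0175),r),(ring(x,y,.042,.0175),r),(ring(x,y,.06,.008),r)]
print(proj(s,[[x,y,0]]))
u,v=proj(s,[[x,y,.03]])[0].astype(int)
crop(s,max(u-40,0),v-35,90,75,8,"aa1.png");crop(s,max(u-40,0),v-35,90,75,8,"aa2.png",pl)
crop(t,110,190,50,45,16,"aa3.png")
E
```

```text
[[177.27760297 274.08839404]]
```

View pics/aa1.png

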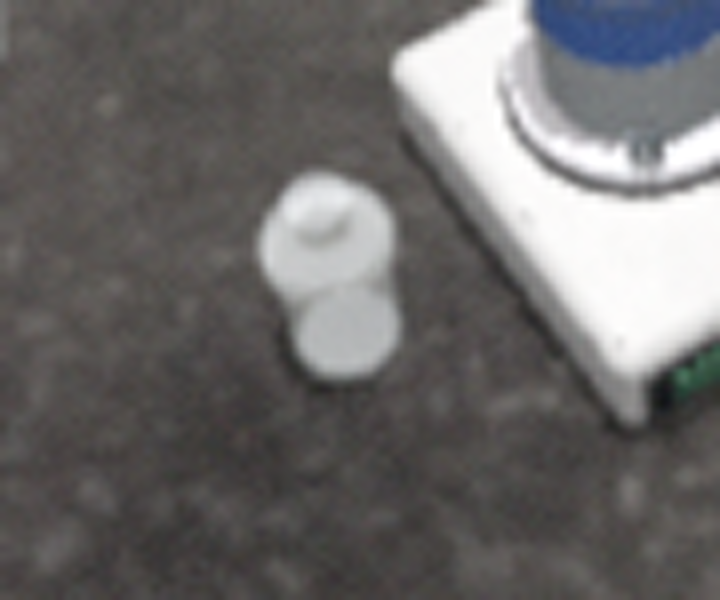

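View pics/aa2.png

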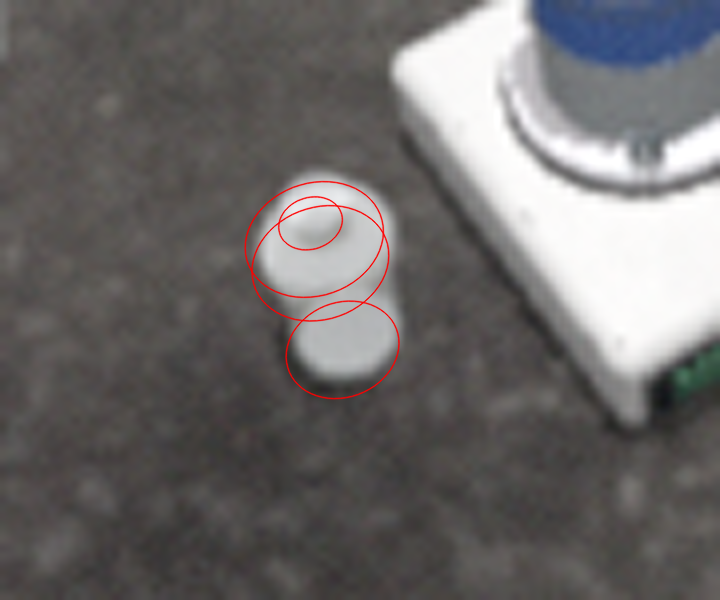

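View pics/aa3.png

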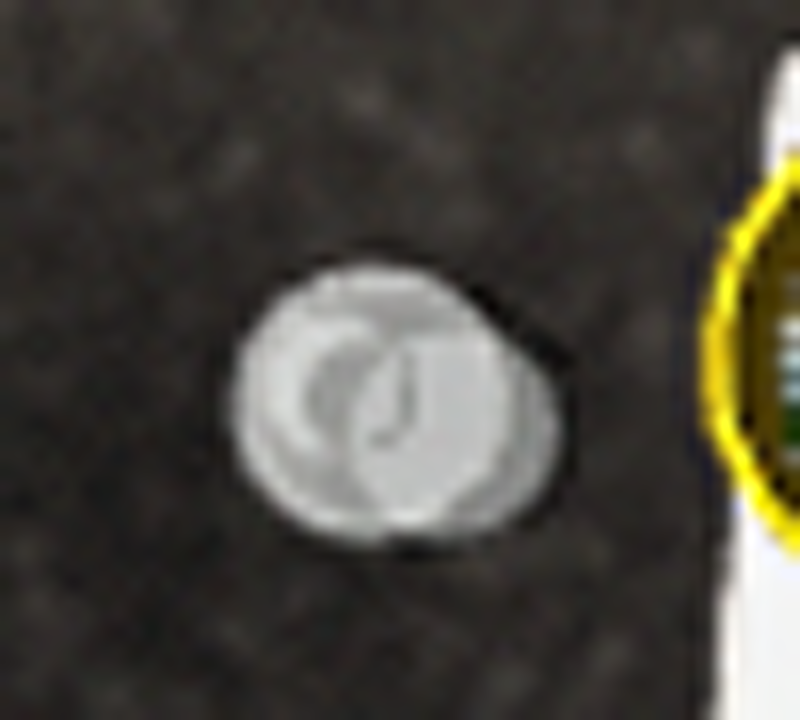

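```bash
python3 - <<'E'
from h import *
st();print(robot.close_job())
E
```

```text
t 37.30 pos [0.5172 0.3354 0.2597] psi -0.002 tilt [ 0.     -0.0002] q [ 0.49  0.17  1.4  -0.    1.58  0.49] F [-0.  -0.5 -0.2] open 0.0714
the job is handed in; nothing more can be done
None
```

I nested the sieves on the receiver pan with blue at the bottom, green on it and yellow on top. The sample bottle stands upright on the worktop beside the shaker on its left. I handed the job in at 37.3 s, with the arm well clear of everything.

- **Sieves:** each one was lowered until contact at the height expected for full seating, within about 1 mm, at 7 N or less in the readings. The green one first sat about 2 mm off centre, so I lifted, shifted and reseated it before letting go. The last pictures show the stack level and coaxial, matching the predicted rim positions to about 1 mm.
- **Bottle:** the scene camera shows it standing upright. It appears about 3 mm from where I aimed, so roughly 97 mm to the left of the pan axis. The fingers closed to about 33 mm on its 35 mm collar, and I did not find out why; the bottle did not visibly shift in the grip when lifted.
- **Left alone:** the lid, brown bottle and flask look undisturbed in the last top and scene views.

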